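# Dry the vacuum cleaner's filter cassettes vent side up

### The arm

A 6-joint arm with a two-finger parallel gripper is mounted at the origin on the work surface. World frame = base frame: x ahead of the robot, y to its left, z up, the work surface at z = 0. Lengths are in mm, angles in rad, forces in N, time in s.
With the tool pointing down it reaches from about 325 to 1000 mm from the base axis. Payload 5.1 kg.
Tool frame: the origin (TCP) lies at the very end of the fingers, on their centre line; the grasp point (between the pads) lies 19 mm behind it; z points along the fingers, y is the line along which they close (so a half turn about z gives the same grasp; the last joint's range is limited). The gripper opens to 85 mm and grips with 20 to 120 N. Pads are 22 mm wide; open, the fingers measure 114 mm over their backs; the gripper's body (76 mm by 85 mm) begins 54 mm behind the grasp point. The pads swing forward as they close: fully open they stand 13 mm farther back than shut.
Start: joints at [-1.186, 0.124, 1.65, -0, 1.367, -0.083], TCP at [293.068, -580.169, 231.322] pointing down, gripper open.
Joint ranges: [-2.61, 2.61], [-1.02, 2.33], [0.03, 2.71], [-1.35, 4.49], [0.32, 2.68], [-2.91, 2.91]. Speed limits (rad/s): [2.57, 2.57, 3.14, 3.14, 3.14, 3.14].

### API

Orientations are given as [roll, pitch, yaw] about the fixed x, y, z axes, in that order (R = Rz(yaw) Ry(pitch) Rx(roll)).
In Python, from bench import readout, eyes, r, nets gives the robot as it stands.
- The arm moves only by the tool jog_arm, never from a script. Its arguments are lists of equal length, an entry for each row: "grip": the closure, from -1 (fully open) to 1 (shut); "slide": the shift along the world's x, y, z in cm, a list of three; "turn": the turn about the world's z in rad. A call has 1 to 12 rows; each row is the pose to reach, as a shift and turn from the pose commanded when the call began; what a row does not reach only later rows make up. A row lasts 1/12 s, in which the tool goes at most 41.7 mm and 7.16 degrees, less where a joint would pass 70% of its speed; a pose out of reach is approached as far as the arm can. A call with a gripper value outside its range is refused whole. The fingers move at their own pace and stop on an object; "force" is the grip in N (left out, the last holds). Time passes only in rows, so rows that repeat a pose let the fingers close. It gives the time, the measured TCP pose, the force, the opening and the grip force at its end, in the units of the state.
- readout.get_state(): the state, without advancing time (a new reading comes with each control period).
- eyes.capture(name): name is "side" or "top" or "wrist"; returns the picture (400x640x3 uint8, blue, green, red); there is no depth.
- eyes.camera_model(name): a dict with "vfov" (degrees; the focal length in pixels is half the picture's height over the tangent of half this angle, whatever the lens; pixels are square), "cx", "cy" (the principal point, pixels), "rvec" (rotation vector, rad) and "tvec" (3), from world to camera coordinates, as OpenCV has them; the wrist camera has in their place "T_tool_cam" (4x4, takes a point from camera to tool coordinates, whose origin is the TCP and whose axes are the flange's). Camera axes: x right, y down, z forward; pixel columns grow to the right and rows downward; lengths in mm; the calibration is good to about 2 mm. The wrist camera is an equidistant fisheye: a pixel r from the principal point sees the ray r / f radians off the axis. A picture is of the moment at which its call begins: read the wrist's pose just before it. camera_model takes no time and is no camera call.
- r.sign_off(): hands the job in; it is judged then, once.
Trained networks look in the newest picture that a camera, given by its name, has taken for a name from the list of things; names that differ only in an ending like _2 or _b are one class to them, and where a whole thing is asked for, a point or a joint stands for the part that bears it (a point fixed in the world has none). Each returns a list of dicts, best first, with "p" (0 to 1); they miss things now and then, are a little off and sometimes report something else, mostly with a low value. They report only what shows in the picture. A call takes as long as a camera call.
- nets.masks_of(camera, thing): "mask" (400x640 bool, what is visible of it) and "bbox" ([left, top, right, bottom] as shares, 0 to 1, of the picture: columns of its width, rows of its height, round what is visible of it).
- nets.tip_of(camera, thing): "position" ([column, row] as shares, 0 to 1, of the picture: columns of its width, rows of its height: a listed point, or the origin of a listed thing).
The state is a dict: "time_s": time; "joints": joint angles; "joint_velocities": joint speeds; "effort": joint torques, N m; "tool_pos": TCP position; "orientation": TCP orientation; "contact_force": force on the tool from outside, world axes, zero at the start; "ft_torque": the same for the moment, N m; "finger_gap": finger opening in mm; "grasp_force": force on a finger pad.
Only numpy, scipy, OpenCV 4.12 (cv2) and the standard library are available. Lean on these libraries where they do the work, as an engineer would, in place of code of your own. Each camera call takes 0.05 s, during which the arm holds its last target. There are 200 camera calls.

### The job

First clear the drying mat: put the cyclone cap in the saucer and the spudger in the clear bin. Then roll every hexagonal filter cassette over until its flat with the vent window faces up, and lay them all on the mat like that, each lying across the mat (its length along the mat's short sides) and wholly on it, at least a finger's width apart. When all are lying there, push the blower's switch lever right over, away from you, and leave the other things on the counter where they are.

Things in the scene. Friction and masses are not known exactly. Their poses are not given: they have to be found in the camera images.
- mat: fixed flat grey drying mat with cross ribs, 320 mm (its x) by 200 mm (its y), 4.5 mm thick. Origin at the centre of its underside, on the counter. Cassettes lie on it along its y. The cap and the spudger start on it.
- cassette1: white hexagonal-prism filter cassette, 66 mm long, 48 mm across flats, 55 mm across corners, 100 g, lying on a flat. One flat, the marked one, bears a barred metal vent window 52 x 18 mm; a dark bar on each end face points to it. Origin at the prism's middle, 24 mm above its support; x along it, z out of the marked flat (z up = vent up). It starts vent not up. 2 or 3 of the three are present.
- cassette2: white hexagonal-prism filter cassette, 66 mm long, 48 mm across flats, 55 mm across corners, 100 g, lying on a flat. One flat, the marked one, bears a barred metal vent window 52 x 18 mm; a dark bar on each end face points to it. Origin at the prism's middle, 24 mm above its support; x along it, z out of the marked flat (z up = vent up). It starts vent not up. 2 or 3 of the three are present.
- cassette3: white hexagonal-prism filter cassette, 66 mm long, 48 mm across flats, 55 mm across corners, 100 g, lying on a flat. One flat, the marked one, bears a barred metal vent window 52 x 18 mm; a dark bar on each end face points to it. Origin at the prism's middle, 24 mm above its support; x along it, z out of the marked flat (z up = vent up). It starts vent not up. 2 or 3 of the three are present.
- cap: yellow plastic cyclone cap standing upright: round skirt 72 mm across, sloping in to an upright stub 28 mm in diameter that runs from 30 to 58 mm above its underside; 70 g. Origin at the centre of its underside, z up.
- spudger: black plastic spudger (flat pry bar) 150 mm long, lying flat. Its handle, from x = -75 to +35 mm, is 14 mm wide and 10 mm thick; the rest, to x = +75 mm, is a flat blade 16 mm wide, 6 mm thick. 30 g. Origin at the middle of its underside, x along its length, z up.
- saucer: white ceramic saucer 144 mm across, 18 mm high, 300 g, standing loose on the counter. Origin at the centre of its underside, z up.
- bin: transparent open-topped dust bin, 200 mm (its x) by 110 mm (its y), 50 mm high, walls and floor 4 mm, 450 g, loose, with a grey release latch (fixed) on its -x end. Origin at the centre of its underside.
- switch_tip (a point): middle of the black ball (26 mm across) ending the switch lever of the fixed grey blower at the far right: a 10 mm rod, 70 mm from pivot to here, pivot 34 mm above the counter on a block (top at 37 mm). Off, it leans 0.5 rad to the blower's -x (here: 95 mm up); on, 0.5 rad to its +x. Site axes turn with the lever; y is the hinge line, level, so it gives the blower's yaw.
- switch (a joint): angle of the switch lever: 0 = leaning towards the robot side (the blower's -x, off), 1.0 = pushed fully over away from the robot (on). It stays where it is left; slight friction.
- tin: bystander: small jar, 48 mm across, 55 mm high; leave it alone. Origin under its centre.
- spongebox: bystander: small cardboard box 70 x 50 x 30 mm; leave it alone. Origin under its centre.
- brush: bystander: hand brush 160 mm long lying near the robot; leave it alone.
- driver: bystander: screwdriver 170 mm long lying beyond the mat; leave it alone.
- gasket: bystander: flat rubber ring 64 mm across, 10 mm thick, beyond the mat; leave it alone.

How it is judged:
By the outcome, as a careful person would: the job done as asked, in the order asked, and still so for the second after the job is handed in, with the robot touching nothing.
Of cassette1, cassette2, cassette3 only 2 to 3 are there at a start; the rules pass over those that are not, and their reading is None.
At some moment in a run one of cassette1, cassette2, cassette3, cap, spudger may be knocked a few centimetres aside while the robot is not near it.
Once in a run the grip may slacken for a moment while it holds something.
It also fails if it takes over 210 s, if anything falls off the work surface, if the arm or the gripper's body presses on something with over 40 N, if the wrist force passes 120 N, or if a joint passes its speed limit or range.

## Working session

There is one attempt and no reset: what is moved stays moved. The work goes in short steps, Python scripts to look and compute and a tool call to move; the robot and the scene stay as the last step left them, time stands still between calls to the robot, and variables do not carry over. Pictures are saved under pics/ and viewed, at most 14 in all, crops included, and the job is handed in when it is done.

Besides the shell and the picture viewer there is one more tool, called after "Request:" by a JSON object that holds its "fn" and its "kwargs", one argument or row to a line. jog_arm: Moves the arm, as the interface text tells. Its arguments: {"type":"object","properties":{"grip":{"type":"array"},"slide":{"type":"array"},"turn":{"type":"array"},"force":{"type":"number"}},"required":["grip","slide","turn"]}

```bash
mkdir -p pics; ls; cat > h.py <<'E'
import numpy as np, cv2
from bench import readout, eyes, r, nets
from scipy.spatial.transform import Rotation as R
def cam(name):
    m=eyes.camera_model(name); f=200/np.tan(np.radians(m['vfov'])/2); return m,f
def wpose(st=None):
    st=st or readout.get_state(); T=np.eye(4); T[:3,:3]=R.from_euler('xyz',st['orientation']).as_matrix(); T[:3,3]=st['tool_pos']; return T
def ray(name,px,T=None):
    m,f=cam(name); d=np.array([px[0]-m['cx'],px[1]-m['cy']],float)
    if name=='wrist':
        rr=np.hypot(*d); th=rr/f; c=np.array([*(np.sin(th)*d/max(rr,1e-9)),np.cos(th)])
        M=(wpose() if T is None else T)@np.array(m['T_tool_cam']); return M[:3,3],M[:3,:3]@c
    Rm=cv2.Rodrigues(np.array(m['rvec'],float))[0]; t=np.array(m['tvec'],float).ravel()
    return -Rm.T@t, Rm.T@np.array([d[0]/f,d[1]/f,1])
def at_z(name,px,z,T=None):
    o,d=ray(name,px,T); return o+d*(z-o[2])/d[2]
def proj(name,P,T=None):
    m,f=cam(name); P=np.atleast_2d(np.array(P,float))
    if name=='wrist':
        M=np.linalg.inv((wpose() if T is None else T)@np.array(m['T_tool_cam'])); c=P@M[:3,:3].T+M[:3,3]
        rr=np.hypot(c[:,0],c[:,1]); th=np.arctan2(rr,c[:,2]); return c[:,:2]/rr[:,None]*(th*f)[:,None]+[m['cx'],m['cy']]
    Rm=cv2.Rodrigues(np.array(m['rvec'],float))[0]; c=P@Rm.T+np.array(m['tvec'],float).ravel()
    return c[:,:2]/c[:,2:]*f+[m['cx'],m['cy']]
def snap(name,fn):
    im=np.array(eyes.capture(name)); cv2.imwrite('pics/'+fn,im); return im
E
python3 - <<'E'
from h import *
np.set_printoptions(precision=3,suppress=True)
for n in('top','side'):
    snap(n,n+'0.png'); m,f=cam(n); print(n,f,m['cx'],m['cy'],ray(n,(m['cx'],m['cy'])))
m,f=cam('wrist');print(m,f)
E
```

```text
pics
top 425.1841887761465 308.53313258519955 193.80442002778938 (array([ 439.702,   17.471, 1096.479]), array([ 0.118,  0.008, -0.993]))
side 452.4247597510942 321.31489546030974 201.04034792997498 (array([ 423.589, -658.977,  876.337]), array([ 0.137,  0.664, -0.735]))
{'vfov': 65.70646984690485, 'cx': 321.0663206320766, 'cy': 205.02311151895432, 'T_tool_cam': array([[   0.   ,   -0.961,   -0.275,   70.284],
       [   1.   ,   -0.   ,    0.001,    0.039],
       [  -0.001,   -0.275,    0.961, -142.912],
       [   0.   ,    0.   ,    0.   ,    1.   ]])} 309.70691628693146
```

View pics/top0.png

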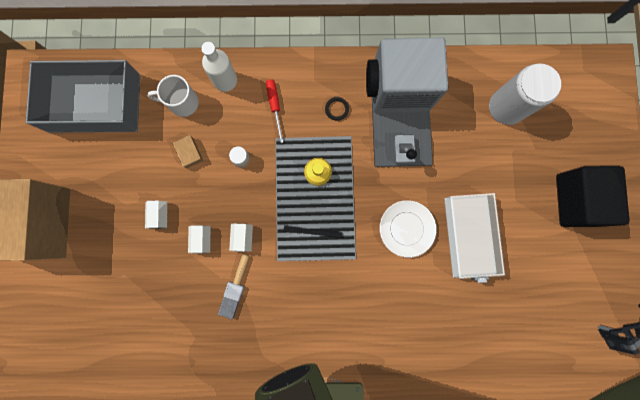

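View pics/side0.png

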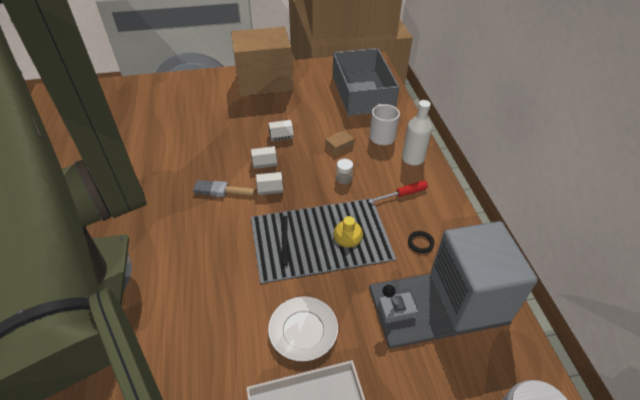

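The top view has image up = +x and left = +y. It shows the mat at about (315,198), the cap at (318,172) and the spudger at (313,231). The saucer is at (408,229), the bin at (475,237), the lever ball at (410,154), and three cassettes at about (156,214), (199,239) and (241,237). The side view shows the same things. Next I'll take metric positions and a closer crop of the cassettes.

```bash
python3 - <<'E'
from h import *
np.set_printoptions(precision=1,suppress=True)
t=cv2.imread('pics/top0.png'); s=cv2.imread('pics/side0.png')
a=cv2.resize(t[190:265,130:265],None,fx=5.5,fy=5.5,interpolation=cv2.INTER_CUBIC)[:,:740]
b=cv2.resize(s[110:205,235:335],None,fx=4,fy=4,interpolation=cv2.INTER_CUBIC)
c=np.zeros((600,800,3),np.uint8); a=cv2.resize(a,(540,300)); b=cv2.resize(b,(316,300)); c[:300,:540]=a; c[300:,:316]=b
cv2.imwrite('pics/c0.png',c)
Z={'mat':4,'cassette1':24,'cap':4.5,'spudger':4.5,'saucer':0,'bin':0,'switch_tip':95,'tin':0,'spongebox':0,'brush':0,'driver':0,'gasket':0}
for n,z in Z.items():
    for cam_ in('top','side'):
        try:
            for d in nets.tip_of(cam_,n)[:4 if 'cass' in n else 1]:
                p=np.array(d['position'])*[640,400]; print(n,cam_,round(d['p'],2),p,at_z(cam_,p,z)[:2])
        except Exception as e: print(n,cam_,e)
# mat corners from mask
for cm in ('top','side'):
  M=nets.masks_of(cm,'mat')
  m=M[0]['mask'].astype(np.uint8); cs=cv2.findContours(m,0,2)[0]; q=cv2.boxPoints(cv2.minAreaRect(np.vstack(cs)))
  print('mat',cm,M[0]['p'],[at_z(cm,x,4.5)[:2] for x in q])
E
```

```text
mat top 0.94 [318.5 198.5] [556.8   1. ]
mat side 0.86 [319.9 239.6] [558.6   4.3]
cassette1 top 0.73 [198.7 239.8] [452.3 303.3]
cassette1 top 0.69 [158.  213.6] [518.9 408.3]
cassette1 top 0.6 [240.3 237.7] [457.  198.6]
cassette1 side 0.97 [282.1 129.3] [523.5 419.2]
cassette1 side 0.9 [262.3 155. ] [453.  314.8]
cassette1 side 0.89 [269.4 182.5] [459.9 201.9]
cap top 0.55 [318.8 176. ] [615.6  -0.2]
cap side 0.89 [347.1 237.4] [625.1  -1.7]
spudger top 0.89 [311.7 232. ] [470.7  19.2]
spudger side 0.83 [284.  240.1] [472.6  18.5]
saucer top 0.67 [406.2 231.5] [ 470.7 -223.2]
saucer side 0.78 [301.7 331.8] [ 476.1 -223.1]
bin top 0.78 [468.6 236.9] [ 455.9 -382. ]
switch_tip top 0.66 [234.3 285.9] [344.8 199.1]
switch_tip side 0.64 [389.2 294.2] [ 653.3 -223.9]
tin top 0.7 [243.1 161.3] [656.7 198.1]
tin side 0.7 [301.7 329.5] [ 477. -218.]
spongebox top 0.86 [186.8 152.3] [681.9 346.8]
spongebox side 0.78 [340.7 145. ] [687.6 344.5]
brush top 0.75 [233.7 287. ] [333.1 217.8]
brush side 0.67 [226.2 190.9] [343.5 215.4]
driver top 0.64 [308.6 231.6] [471.9  27.1]
driver side 0.78 [394.9 198.5] [781.  105.5]
gasket top 0.8 [337.9 110.5] [792.1 -52.6]
gasket side 0.87 [418.7 240.4] [796.3 -39.8]
mat top 0.6 [array([719.6, 121.8]), array([724.9, -88.9]), array([401.2, -93.4]), array([395.8, 110.1])]
mat side 0.69 [array([396.2, 108. ]), array([756.6, 121. ]), array([720.8, -91.1]), array([403.6, -93.5])]
```

View pics/c0.png

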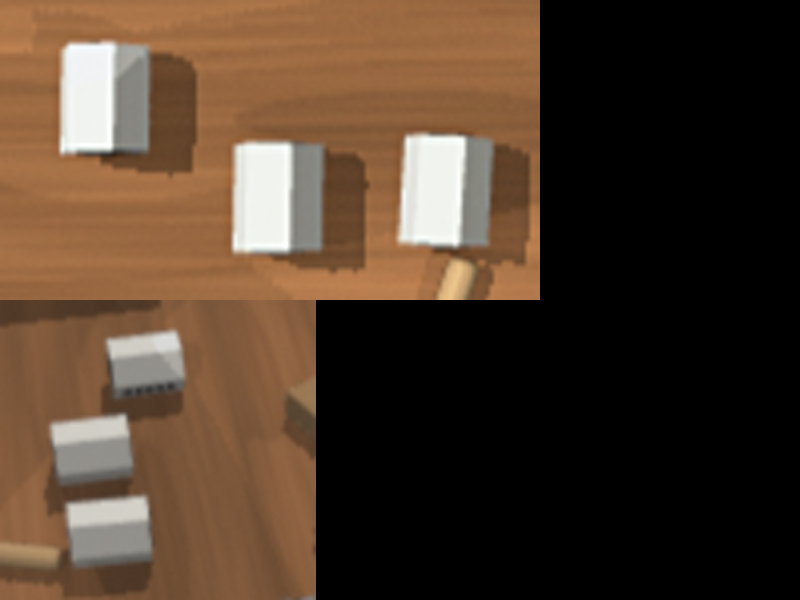

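The crop shows cassette A (far left) with its vent on the lower −y face. On B and C no vent shows on the top or −y faces. All three lie roughly along x. I'll clear the mat first, starting by going over the cap.

Request:
{"fn": "jog_arm", "kwargs": {
  "grip": [-1, -1, -1, -1, -1, -1, -1, -1, -1, -1, -1, -1],
  "slide": [
    [25, 50, 0],
    [25, 50, 0],
    [25, 50, 0],
    [25, 50, 0],
    [25, 50, 0],
    [25, 50, 0],
    [25, 50, 0],
    [25, 50, 0],
    [25, 50, 0],
    [25, 50, 0],
    [25, 50, 0],
    [25, 50, 0]
  ],
  "turn": [0, 0, 0, 0, 0, 0, 0, 0, 0, 0, 0, 0]
}}

```text
time_s: 2.4
tool_pos: [517.2, -131.0, 231.7]
orientation: [3.141, -0.001, 0.468]
contact_force: [-0.1, -0.8, 0.8]
finger_gap: 85.2
grasp_force: 0.0
```

Request:
{"fn": "jog_arm", "kwargs": {
  "grip": [-1, -1, -1, -1],
  "slide": [
    [3, 6, 0],
    [3, 6, 0],
    [3, 6, 0],
    [3, 6, 0]
  ],
  "turn": [0, 0, 0, 0]
}}

```text
time_s: 2.73
tool_pos: [547.0, -71.7, 231.3]
orientation: [3.141, 0.0, 0.471]
contact_force: [0.1, -0.9, 0.6]
finger_gap: 85.3
grasp_force: 0.0
```

```bash
python3 - <<'E'
from h import *
np.set_printoptions(precision=2,suppress=True)
st=readout.get_state();print(st)
snap('wrist','w1.png'); T=wpose(st)
for n,z in (('cap',4.5),('spudger',4.5),('mat',4.5),('cassette1',24),('switch_tip',95),('saucer',0)):
    for d in nets.tip_of('wrist',n)[:3]:
        p=np.array(d['position'])*[640,400];print(n,round(d['p'],2),p,at_z('wrist',p,z,T)[:2])
print(at_z('top',(410,154),95))
E
```

```text
{'time_s': 2.7333, 'joints': array([-0.23, -0.09,  1.87, -0.  ,  1.37,  0.87]), 'joint_velocities': array([-0.04, -0.01,  0.01, -0.01,  0.  , -0.  ]), 'effort': array([  1.22, -32.04, -36.77,   0.1 ,  -0.02,   0.04]), 'tool_pos': array([547.01, -71.71, 231.32]), 'orientation': array([3.14, 0.  , 0.47]), 'contact_force': array([ 0.08, -0.89,  0.56]), 'ft_torque': array([-0.01, -0.03,  0.04]), 'grasp_force': 0.0, 'finger_gap': 85.29296270446876}
cap 0.58 [296.9  89.8] [628.05   0.78]
spudger 0.78 [234.3  196.08] [476.3   14.77]
spudger 0.62 [295.87  89.  ] [628.39   2.3 ]
mat 0.58 [263.87 136.68] [560.42  11.46]
cassette1 0.84 [34.11 67.6 ] [516.22 417.67]
cassette1 0.78 [109.82 150.48] [460.09 200.2 ]
cassette1 0.71 [ 61.89 126.8 ] [454.73 305.78]
switch_tip 0.75 [497.6  169.32] [ 654.34 -220.16]
saucer 0.65 [396.67 272.32] [ 475.26 -227.16]
[ 652.69 -217.43   95.  ]
```

View pics/w1.png

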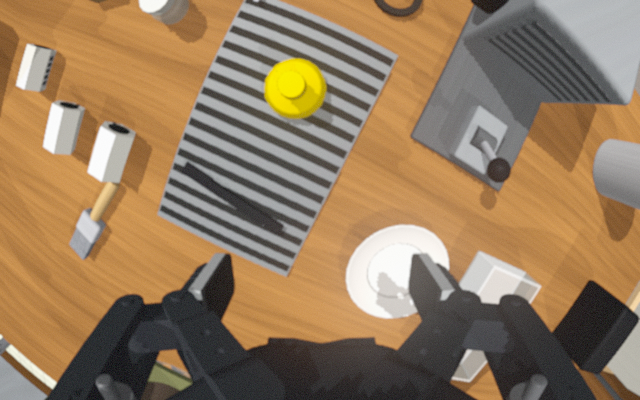

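The wrist view shows the cap stub at (292,83), spudger ends at (187,166) and (281,230), the lever ball at (498,170), and dark marks at the far (+x) ends of the cassettes.

```bash
python3 - <<'E'
from h import *
np.set_printoptions(precision=2,suppress=True)
T=wpose()
print('stub',at_z('wrist',(292,83),62.5,T),at_z('top',(318,164),62.5),at_z('side',(349,223),62.5))
a=at_z('wrist',(187,166),12,T);b=at_z('wrist',(281,230),10,T);print('spud',a,b,np.linalg.norm(a-b),np.arctan2(*(b-a)[1::-1]))
for cs in ((408,229),(0,0)): print('saucer',at_z('top',cs,5))
E
```

```text
stub [629.    -0.62  62.5 ] [636.21   2.44  62.5 ] [625.97  -4.66  62.5 ]
spud [486.67  84.11  12.  ] [464.3  -59.21  10.  ] 145.06321245694465 -1.7256211426317023
saucer [ 476.82 -226.86    5.  ]
saucer [1111.98  872.81    5.  ]
```

Request:
{"fn": "jog_arm", "kwargs": {
  "grip": [-1, -1, -1, -1, -1, -1, -1, -1, -1, -1, -1, -1],
  "slide": [
    [8, 7.1, -4],
    [8, 7.1, -8],
    [8, 7.1, -12],
    [8, 7.1, -12],
    [8, 7.1, -14],
    [8, 7.1, -16],
    [8, 7.1, -18],
    [8, 7.1, -19.3],
    [8, 7.1, -19.3],
    [8, 7.1, -19.3],
    [8, 7.1, -19.3],
    [8, 7.1, -19.3]
  ],
  "turn": [0, 0, 0, 0, 0, 0, 0, 0, 0, 0, 0, 0]
}}

```text
time_s: 4.08
tool_pos: [628.1, -2.3, 40.4]
orientation: [3.14, -0.003, 0.467]
contact_force: [0.7, -0.8, 0.8]
finger_gap: 85.3
grasp_force: 0.0
```

Request:
{"fn": "jog_arm", "kwargs": {
  "grip": [1, 1, 1, 1, 1, 1, 1, 1, 1, 1],
  "slide": [
    [0, 0, 0],
    [0, 0, 0],
    [0, 0, 0],
    [0, 0, 0],
    [0, 0, 0],
    [0, 0, 0],
    [0, 0, 0],
    [0, 0, 0],
    [0, 0, 1],
    [0, 0, 3]
  ],
  "turn": [0, 0, 0, 0, 0, 0, 0, 0, 0, 0],
  "force": 50
}}

```text
time_s: 4.92
tool_pos: [623.7, -1.7, 65.2]
orientation: [-3.138, 0.006, 0.468]
contact_force: [-0.4, 0.4, -0.4]
finger_gap: 26.5
grasp_force: 49.3
```

Request:
{"fn": "jog_arm", "kwargs": {
  "grip": [1, 1, 1, 1, 1, 1, 1, 1, 1, 1, 1, 1],
  "slide": [
    [0, 0, 4],
    [-4, -6, 4],
    [-7, -10, 4],
    [-10, -15, 4],
    [-13, -19, 4],
    [-15.1, -22.4, 4],
    [-15.1, -22.4, 4],
    [-15.1, -22.4, 4],
    [-15.1, -22.4, 2],
    [-15.1, -22.4, 0],
    [-15.1, -22.4, -1.4],
    [-15.1, -22.4, -1.4]
  ],
  "turn": [0, 0, 0, 0, 0, 0, 0, 0, 0, 0, 0, 0]
}}

```text
time_s: 5.92
tool_pos: [472.7, -224.6, 50.8]
orientation: [-3.135, 0.004, 0.467]
contact_force: [-1.3, 0.6, -1.6]
finger_gap: 26.8
grasp_force: 49.4
```

Request:
{"fn": "jog_arm", "kwargs": {
  "grip": [1, 1, 1, 1],
  "slide": [
    [0, 0, -0.5],
    [0, 0, -1.0],
    [0, 0, -1.0],
    [0, 0, -1.0]
  ],
  "turn": [0, 0, 0, 0]
}}

```text
time_s: 6.25
tool_pos: [476.1, -226.0, 44.9]
orientation: [3.141, -0.0, 0.468]
contact_force: [-1.0, -0.1, -0.6]
finger_gap: 26.2
grasp_force: 49.4
```

```bash
python3 - <<'E'
from h import *
snap('side','s1.png'); im=cv2.imread('pics/s1.png'); cv2.imwrite('pics/s1c.png',cv2.resize(im[250:400,200:400],None,fx=3,fy=3))
print(readout.get_state()['contact_force'])
for n in('saucer','cap'):
  for d in nets.tip_of('side',n)[:1]:
    p=np.array(d['position'])*[640,400];print(n,d['p'],p,at_z('side',p,0 if n=='saucer' else 8))
E
```

```text
[ 0.33667908  0.2396392  -1.01934637]
saucer 0.63 [303.296 332.28 ] [ 479.19769884 -224.77227167    0.        ]
cap 0.81 [302.016 330.2  ] [ 476.85767073 -223.69196263    8.        ]
```

View pics/s1c.png

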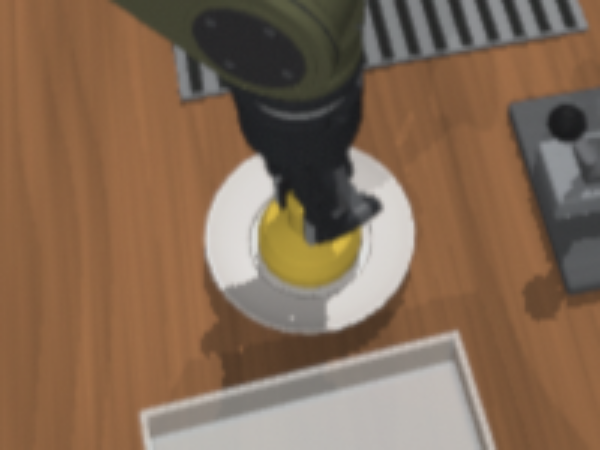

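The cap is centred over the saucer, so I'll lower it gently until contact.

Request:
{"fn": "jog_arm", "kwargs": {
  "grip": [1, 1, 1],
  "slide": [
    [0, 0, -0.2],
    [0, 0, -0.4],
    [0, 0, -0.4]
  ],
  "turn": [0, 0, 0]
}}

```text
time_s: 6.65
tool_pos: [475.4, -225.8, 39.9]
orientation: [-3.141, 0.0, 0.468]
contact_force: [-0.7, 0.1, -1.1]
finger_gap: 26.3
grasp_force: 49.4
```

Request:
{"fn": "jog_arm", "kwargs": {
  "grip": [1, 1, 1],
  "slide": [
    [0, 0, -0.2],
    [0, 0, -0.3],
    [0, 0, -0.3]
  ],
  "turn": [0, 0, 0]
}}

```text
time_s: 6.9
tool_pos: [475.6, -225.9, 39.8]
orientation: [-3.14, 0.001, 0.468]
contact_force: [-9.0, 4.1, 16.4]
finger_gap: 26.4
grasp_force: 51.4
```

Request:
{"fn": "jog_arm", "kwargs": {
  "grip": [-1, -1, -1, -1, -1, -1, -1, -1, -1, -1, -1, -1],
  "slide": [
    [0, 0, 0],
    [0, 0, 0],
    [0, 0, 0],
    [0, 0, 0.5],
    [0, 0, 3],
    [0, 0, 7],
    [0, 0, 10],
    [0, 4, 12],
    [0, 8, 12],
    [0, 12, 12],
    [0, 16, 12],
    [0, 20, 12]
  ],
  "turn": [0, 0, 0, 0, 0, 0, 0.1, 0.2, 0.3, 0.4, 0.5, 0.6]
}}

```text
time_s: 7.9
tool_pos: [475.4, -24.3, 157.8]
orientation: [3.141, -0.0, 1.072]
contact_force: [-0.2, 1.0, -0.5]
finger_gap: 85.4
grasp_force: 0.0
```

Request:
{"fn": "jog_arm", "kwargs": {
  "grip": [-1, -1, -1, -1, -1],
  "slide": [
    [0, 3.9, -2],
    [0, 3.9, -4],
    [0, 3.9, -4],
    [0, 3.9, -4],
    [0, 3.9, -4]
  ],
  "turn": [0.11, 0.22, 0.33, 0.348, 0.348]
}}

```text
time_s: 8.32
tool_pos: [475.8, 13.2, 117.5]
orientation: [3.141, 0.0, 1.414]
contact_force: [0.2, 0.9, 0.5]
finger_gap: 85.3
grasp_force: 0.0
```

```bash
cat >> h.py <<'E'
def axis_of(name,thing,z,T=None,k=0):
    M=nets.masks_of(name,thing); m=M[k]['mask']; ys,xs=np.nonzero(m)
    P=np.array([at_z(name,p,z,T)[:2] for p in zip(xs,ys)]); rc=cv2.minAreaRect(P.astype(np.float32)); return M[k]['p'],rc,P
E
python3 - <<'E'
from h import *
np.set_printoptions(precision=1,suppress=True)
T=wpose(); snap('wrist','w2.png'); print(T[:3,3])
p,rc,P=axis_of('wrist','spudger',12,T); print(p,rc)
snap('side','s2.png'); print(axis_of('side','spudger',12)[:2])
for n,z in(('cap',8),('saucer',0)):
    for d in nets.tip_of('side',n)[:1]:print(n,d['p'],at_z('side',np.array(d['position'])*[640,400],z))
t=cv2.imread('pics/top0.png')
for q in((447,195),(494,193),(503,276),(455,278)): print(at_z('top',q,50))
cv2.imwrite('pics/w2b.png',np.hstack([cv2.resize(cv2.imread('pics/w2.png'),(480,300)),cv2.resize(t[180:290,430:510],(320,440))[70:370]]))
E
```

```text
[475.8  13.2 117.5]
0.76 ((473.5901794433594, 16.88998031616211), (150.29335021972656, 15.721787452697754), 82.96934509277344)
(0.79, ((473.3741760253906, 14.586723327636719), (148.9956817626953, 15.367618560791016), 82.94569396972656))
cap 0.91 [ 473.8 -221.8    8. ]
saucer 0.81 [ 481.  -215.6    0. ]
[ 558.5 -315.7   50. ]
[ 562.6 -431.6   50. ]
[ 360.8 -441.8   50. ]
[ 356.7 -326.1   50. ]
```

View pics/w2b.png

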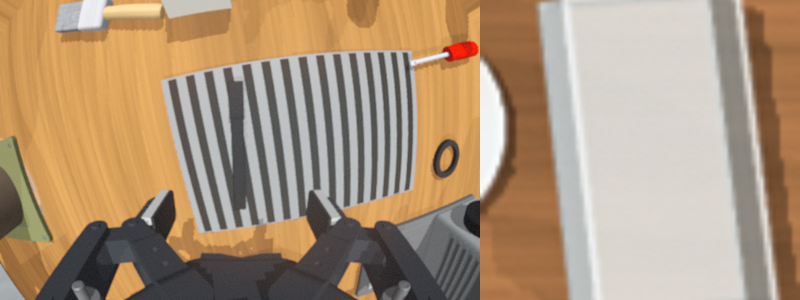

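The wrist view confirms the spudger at (473,15), angle about 83°. The bin is at (460,−379), turned about 3°. Next is grasping the spudger.

Request:
{"fn": "jog_arm", "kwargs": {
  "grip": [-1, -1, -1, -1, -1, -1, -1, -1, -1, -1, -1, -1],
  "slide": [
    [-0.2, 0, -3],
    [-0.2, 0, -6],
    [-0.2, 0, -8],
    [-0.2, 0, -9.5],
    [-0.2, 0, -10.3],
    [-0.2, 0, -10.8],
    [-0.2, 0, -11],
    [-0.2, 0, -11],
    [-0.2, 0, -11],
    [-0.2, 0, -11],
    [-0.2, 0, -11],
    [-0.2, 0, -11]
  ],
  "turn": [0.03, 0.03, 0.03, 0.03, 0.03, 0.03, 0.03, 0.03, 0.03, 0.03, 0.03, 0.03]
}}

```text
time_s: 9.62
tool_pos: [474.2, 13.0, 8.0]
orientation: [3.14, -0.0, 1.446]
contact_force: [0.6, -0.2, -0.5]
finger_gap: 85.5
grasp_force: 0.0
```

Request:
{"fn": "jog_arm", "kwargs": {
  "grip": [1, 1, 1, 1, 1, 1, 1, 1, 1, 1, 1, 1],
  "slide": [
    [0, 0, 0],
    [0, 0, 0],
    [0, 0, 0],
    [0, 0, 0],
    [0, 0, 0],
    [0, 0, 0],
    [0, 0, 0],
    [0, 0, 0],
    [0, 0, 0],
    [0, 0, 2],
    [0, 0, 5],
    [0, 0, 5]
  ],
  "turn": [0, 0, 0, 0, 0, 0, 0, 0, 0, 0, 0, 0],
  "force": 50
}}

```text
time_s: 10.62
tool_pos: [477.2, 12.8, 62.2]
orientation: [3.133, -0.0, 1.446]
contact_force: [1.2, 1.4, 0.7]
finger_gap: 12.3
grasp_force: 51.0
```

Request:
{"fn": "jog_arm", "kwargs": {
  "grip": [1, 1, 1, 1, 1, 1, 1, 1, 1, 1, 1, 1],
  "slide": [
    [0, 0, 3],
    [0, 0, 5],
    [0, -3, 6],
    [-0.3, -7, 6],
    [-0.6, -11, 6],
    [-0.8, -15, 6],
    [-1, -19, 6],
    [-1, -23, 6],
    [-1.2, -27, 6],
    [-1.3, -31, 6],
    [-1.35, -35, 6],
    [-1.35, -39.2, 6]
  ],
  "turn": [-0.12, -0.24, -0.36, -0.48, -0.6, -0.72, -0.84, -0.96, -1.08, -1.2, -1.3, -1.396]
}}

```text
time_s: 11.62
tool_pos: [459.4, -380.3, 116.5]
orientation: [-3.141, 0.0, 0.044]
contact_force: [1.7, -0.8, 0.4]
finger_gap: 12.3
grasp_force: 51.0
```

Request:
{"fn": "jog_arm", "kwargs": {
  "grip": [1, 1, 1],
  "slide": [
    [0, 0, 0],
    [0, 0, 0],
    [0, 0, 0]
  ],
  "turn": [0, 0, 0]
}}

```text
time_s: 11.87
tool_pos: [459.7, -378.2, 116.3]
orientation: [-3.14, 0.001, 0.05]
contact_force: [-0.2, -0.4, -0.9]
finger_gap: 12.4
grasp_force: 50.9
```

```bash
python3 - <<'E'
from h import *
np.set_printoptions(precision=1,suppress=True)
T=wpose(); print(T[:3,3]); w=snap('wrist','w3.png'); t=snap('top','t3.png')
print(axis_of('wrist','bin',50,T)[:2]); print(axis_of('top','spudger',112)[:2])
cv2.imwrite('pics/w3b.png',np.hstack([cv2.resize(w,(480,300)),cv2.resize(t[180:290,400:520],(320,300))]))
E
```

```text
[ 459.7 -378.2  116.3]Traceback (most recent call last):
  File "<stdin>", line 4, in <module>
  File "h.py", line 28, in axis_of
    P=np.array([at_z(name,p,z,T)[:2] for p in zip(xs,ys)]); rc=cv2.minAreaRect(P.astype(np.float32)); return M[k]['p'],rc,P
                ~~~~^^^^^^^^^^^^
  File "h.py", line 16, in at_z
    o,d=ray(name,px,T); return o+d*(z-o[2])/d[2]
        ~~~^^^^^^^^^^^
  File "h.py", line 9, in ray
    m,f=cam(name); d=np.array([px[0]-m['cx'],px[1]-m['cy']],float)
        ~~~^^^^^^
  File "h.py", line 5, in cam
    m=eyes.camera_model(name); f=200/np.tan(np.radians(m['vfov'])/2); return m,f
ValueError: time passes only in moves, steps and waits
```

```bash
sed -i 's/^def cam(name):/import functools\n@functools.lru_cache(None)\ndef cam(name):/' h.py; python3 - <<'E'
from h import *
np.set_printoptions(precision=1,suppress=True)
T=wpose(); w=cv2.imread('pics/w3.png'); t=cv2.imread('pics/t3.png') 
if t is None: t=snap('top','t3.png')
cv2.imwrite('pics/w3b.png',np.hstack([cv2.resize(w,(480,300)),cv2.resize(t[180:290,400:520],(320,300))]))
E
```

```text
(no output)
```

View pics/w3b.png

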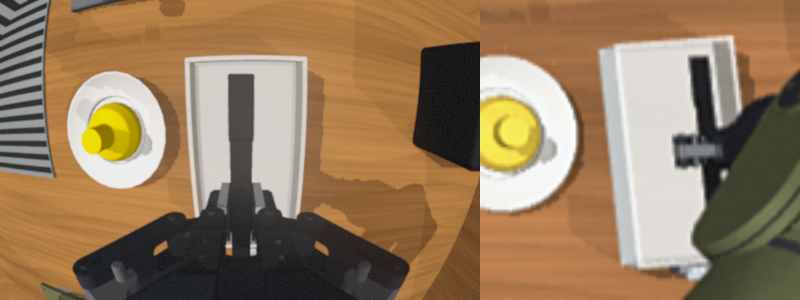

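The spudger is centred over the bin, cap in the saucer. Lower and release.

Request:
{"fn": "jog_arm", "kwargs": {
  "grip": [1, 1, 1, 1, 1, 1, 1, 1, 1, 1, 1, 1],
  "slide": [
    [0, -0.2, -3],
    [0, -0.2, -6],
    [0, -0.2, -8],
    [0, -0.2, -9.5],
    [0, -0.2, -10.2],
    [0, -0.2, -10.2],
    [0, -0.2, -10.2],
    [0, -0.2, -10.2],
    [0, -0.2, -10.2],
    [0, -0.2, -10.2],
    [0, -0.2, -10.2],
    [0, -0.2, -10.2]
  ],
  "turn": [0, 0, 0, 0, 0, 0, 0, 0, 0, 0, 0, 0]
}}

```text
time_s: 13.02
tool_pos: [460.4, -380.9, 15.9]
orientation: [3.141, -0.001, 0.05]
contact_force: [-0.2, 0.4, -0.1]
finger_gap: 12.0
grasp_force: 50.9
```

Request:
{"fn": "jog_arm", "kwargs": {
  "grip": [0.3, 0.3, 0.3, 0.3, 0.3, 0.3, 0.3, 0.3, 0.3, 0, 0, 0],
  "slide": [
    [0, 0, 0],
    [0, 0, 0],
    [0, 0, 0],
    [0, 0, 0],
    [0, 0, 0],
    [0, 0, 0],
    [0, 0, 2],
    [0, 0, 5],
    [0, 0, 8],
    [0, 0, 12],
    [0, 0, 15],
    [0, 0, 15]
  ],
  "turn": [0, 0, 0, 0, 0, 0, 0, 0, 0, 0, 0, 0]
}}

```text
time_s: 14.02
tool_pos: [463.4, -383.8, 174.4]
orientation: [3.131, -0.01, 0.05]
contact_force: [1.1, 0.1, 1.5]
finger_gap: 43.0
grasp_force: 0.0
```

Request:
{"fn": "jog_arm", "kwargs": {
  "grip": [-1, -1, -1, -1, -1, -1, -1, -1, -1, -1, -1, -1],
  "slide": [
    [0, 2, 3],
    [0, 6, 4],
    [-1, 10, 4],
    [-2, 14, 4],
    [-2, 18, 4],
    [-3, 22, 4],
    [-3, 26, 4],
    [-4, 30, 4],
    [-4, 34, 4],
    [-5, 38, 4],
    [-5, 42, 4],
    [-6, 46, 4]
  ],
  "turn": [0.1, 0.22, 0.34, 0.46, 0.58, 0.7, 0.82, 0.94, 1.06, 1.18, 1.3, 1.42]
}}

```text
time_s: 15.02
tool_pos: [400.1, 81.1, 205.5]
orientation: [3.14, -0.0, 1.475]
contact_force: [0.6, 0.1, 1.1]
finger_gap: 85.6
grasp_force: 0.0
```

Request:
{"fn": "jog_arm", "kwargs": {
  "grip": [-1, -1, -1, -1, -1, -1, -1, -1],
  "slide": [
    [0, 4, 0],
    [0, 8, 0],
    [0, 12, 0],
    [0, 16, 0],
    [0, 20, 0],
    [0, 25, 0],
    [0, 25, 0],
    [0, 25, 0]
  ],
  "turn": [0.1, 0.1, 0.1, 0.1, 0.1, 0.1, 0.1, 0.1]
}}

```text
time_s: 15.68
tool_pos: [399.6, 331.5, 204.9]
orientation: [-3.141, 0.0, 1.574]
contact_force: [0.1, -0.1, 0.4]
finger_gap: 85.4
grasp_force: 0.0
```

```bash
python3 - <<'E'
from h import *
np.set_printoptions(precision=1,suppress=True)
T=wpose(); print(T[:3,3]); w=snap('wrist','w4.png')
for d in nets.tip_of('wrist','cassette1')[:4]:
    p=np.array(d['position'])*[640,400];print(round(d['p'],2),p,at_z('wrist',p,24,T)[:2])
M=nets.masks_of('wrist','cassette1')
for d in M[:4]: print(d['p'],np.array(d['bbox'])*[640,400,640,400])
t=cv2.imread('pics/t3.png');
cv2.imwrite('pics/w4b.png',cv2.resize(w,(800,500),interpolation=cv2.INTER_CUBIC))
E
```

```text
[399.6 331.5 204.9]
0.76 [319.6 217.7] [398.7 293.9]
0.65 [368.8 293.5] [459.5 195.1]
0.57 [432.9 111.1] [520.1 413.9]
0.97 [398.   84.  467.8 138.4]
0.85 [340.7 272.2 403.5 316.3]
0.7 [291.5 193.  356.7 243.1]
```

View pics/w4b.png

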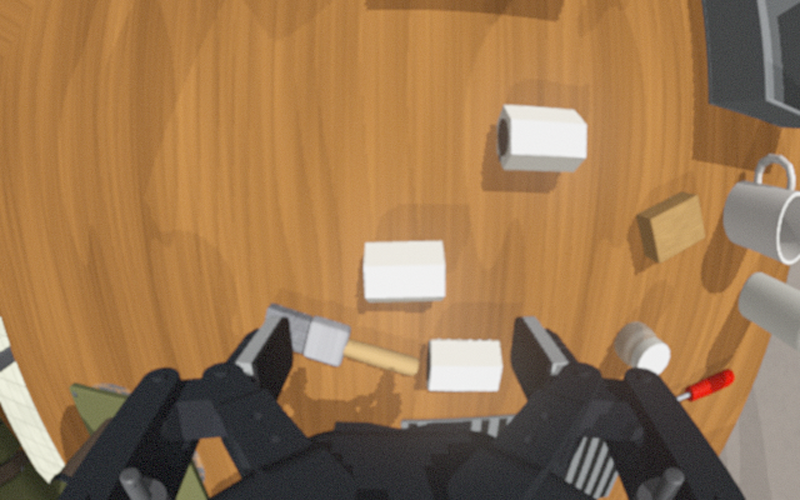

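B has been knocked to about (399,294). A shows a dark end mark. I'll zoom on the end marks from both wrist pictures.

```bash
python3 - <<'E'
import cv2,numpy as np
a=cv2.imread('pics/w1.png');b=cv2.imread('pics/w4.png')
f=lambda im,x,y,w=54,h=60: cv2.resize(im[y:y+h,x:x+w],(400,300) if 0 else (266,296),interpolation=cv2.INTER_CUBIC)
L=[f(a,36,92),f(a,84,116),f(a,8,38)]; M=[f(b,386,80,80,60),f(b,284,186,80,60),f(b,334,264,80,60)]
cv2.imwrite('pics/m1.png',np.vstack([np.hstack(L),np.hstack(M)]))
E
```

View pics/m1.png

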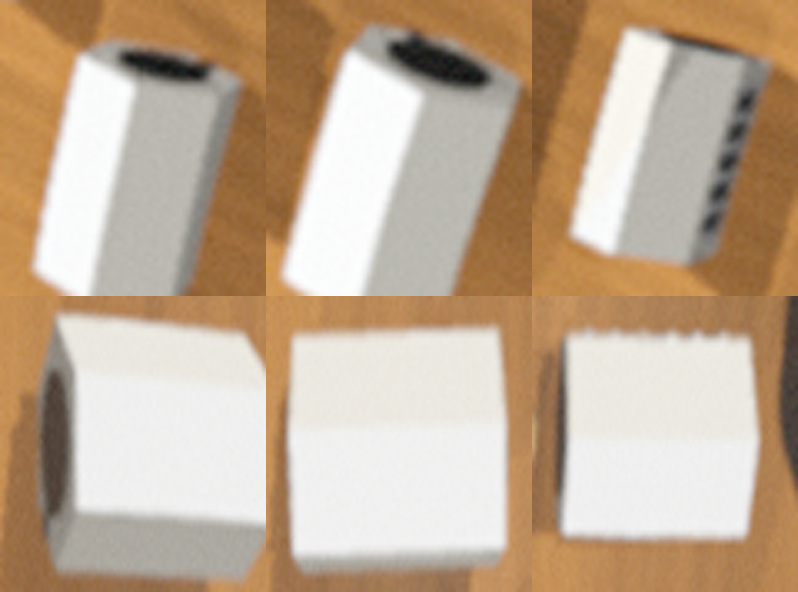

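The crops place the vents. A's is on its lower −y face, C's is on its lower +y face (serrated edge, with the end-bar notch pointing to +y), and B's is probably on the bottom. I'll roll C toward −y first. The fingers will sit spread along x against its +y corner and rise as they push.

Request:
{"fn": "jog_arm", "kwargs": {
  "grip": [0.3, 0.3, 0.3, 0.3, 0.3, 0.3, 0.3, 0.3, 0.3, 0.3, 0.3, 0.3],
  "slide": [
    [3, -4, 0],
    [5.9, -7.6, -2],
    [5.9, -7.6, -6],
    [5.9, -7.6, -10],
    [5.9, -7.6, -14],
    [5.9, -7.6, -17],
    [5.9, -7.6, -19],
    [5.9, -7.6, -19.7],
    [5.9, -7.6, -19.7],
    [5.9, -8.2, -19.7],
    [5.9, -8.8, -19.7],
    [5.9, -8.9, -19.7]
  ],
  "turn": [0, 0, 0, 0, 0, 0, 0, 0, 0, 0, 0, 0]
}}

```text
time_s: 16.83
tool_pos: [460.8, 239.9, 10.6]
orientation: [3.138, -0.001, 1.569]
contact_force: [0.2, -0.2, -0.3]
finger_gap: 30.0
grasp_force: 0.0
```

Request:
{"fn": "jog_arm", "kwargs": {
  "grip": [0.3, 0.3, 0.3, 0.3, 0.3, 0.3, 0.3, 0.3, 0.3, 0.3],
  "slide": [
    [0, -0.3, 0],
    [0, -0.5, 0.6],
    [0, -0.8, 1.2],
    [0, -1.2, 1.8],
    [0, -1.7, 2.4],
    [0, -2.2, 2.8],
    [0, -2.7, 3],
    [0, -3.2, 3],
    [0, -3.2, 3],
    [0, -3.2, 3]
  ],
  "turn": [0, 0, 0, 0, 0, 0, 0, 0, 0, 0]
}}

```text
time_s: 17.67
tool_pos: [458.9, 208.0, 38.0]
orientation: [-3.141, 0.0, 1.569]
contact_force: [0.5, 0.2, 1.4]
finger_gap: 29.7
grasp_force: 0.0
```

```bash
cat >> h.py <<'E'
def cass(name,z=24,T=None):
    for d in nets.tip_of(name,'cassette1')[:4]:
        p=np.array(d['position'])*[640,400]; print(name,round(d['p'],2),p.round(),at_z(name,p,z,T)[:2].round(1))
E
python3 - <<'E'
from h import *
T=wpose(); w=snap('wrist','w5.png'); s=snap('side','s5.png'); t=snap('top','t5.png')
cass('wrist',24,T);cass('side');cass('top')
a=cv2.resize(s[100:220,230:330],(500,600),interpolation=cv2.INTER_CUBIC); b=cv2.resize(w[220:330,300:410],(300,300),interpolation=cv2.INTER_CUBIC); c=cv2.resize(t[190:290,180:300],(300,300),interpolation=cv2.INTER_CUBIC)
cv2.imwrite('pics/m5.png',np.hstack([a,np.vstack([b,c])]))
E
```

```text
wrist 0.91 [317. 306.] [456.7 168.9]
wrist 0.8 [210.  91.] [402.2 294.4]
side 0.88 [270. 187.] [459.6 183.4]
side 0.8 [281. 131.] [518.1 410.6]
side 0.66 [240. 159.] [390.5 307.9]
side 0.27 [225. 190.] [342.8 193.9]
top 0.97 [156. 212.] [521.8 414.1]
top 0.7 [204. 260.] [401.7 288.6]
```

View pics/m5.png

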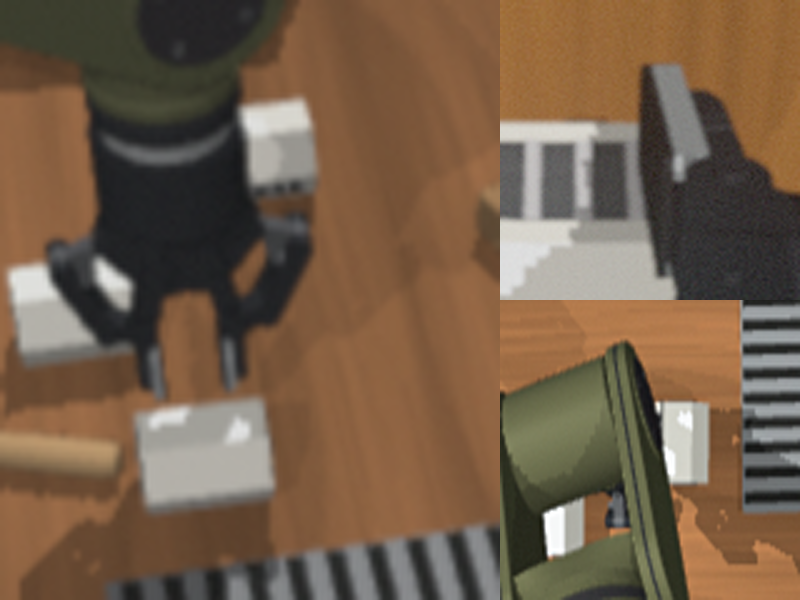

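The roll worked. C is now at (458,171) with its vent on the upper +y face. I'll roll it once more.

Request:
{"fn": "jog_arm", "kwargs": {
  "grip": [0.3, 0.3, 0.3, 0.3, 0.3, 0.3, 0.3, 0.3],
  "slide": [
    [0, 1.2, 0],
    [0, 1.9, 0],
    [0, 1.9, -2],
    [0, 1.9, -3],
    [0, 1.9, -3],
    [0, 0.8, -3],
    [0, 0.3, -3],
    [0, 0.3, -3]
  ],
  "turn": [0, 0, 0, 0, 0, 0, 0, 0]
}}

```text
time_s: 18.63
tool_pos: [459.5, 210.4, 8.8]
orientation: [3.141, 0.0, 1.569]
contact_force: [-0.0, -0.2, -1.0]
finger_gap: 29.9
grasp_force: 0.0
```

Request:
{"fn": "jog_arm", "kwargs": {
  "grip": [0.3, 0.3, 0.3, 0.3, 0.3, 0.3, 0.3, 0.3, 0.3, 0.3, 0.3, 0.3],
  "slide": [
    [0, -0.3, 0],
    [0, -0.5, 0.6],
    [0, -0.8, 1.2],
    [0, -1.2, 1.8],
    [0, -1.7, 2.4],
    [0, -2.2, 2.8],
    [0, -2.7, 3],
    [0, -3.2, 3],
    [0, -3.2, 3],
    [0, -1.5, 6],
    [0, 0, 10],
    [0, 0, 12]
  ],
  "turn": [0, 0, 0, 0, 0, 0, 0, 0, 0, 0, 0, 0]
}}

```text
time_s: 19.63
tool_pos: [460.3, 213.2, 131.5]
orientation: [3.139, -0.002, 1.571]
contact_force: [1.5, -0.4, 1.5]
finger_gap: 29.7
grasp_force: 0.0
```

```bash
python3 - <<'E'
from h import *
T=wpose(); w=snap('wrist','w6.png'); s=snap('side','s6.png')
cass('wrist',24,T);cass('side')
for d in nets.masks_of('wrist','cassette1')[:3]:
    m=d['mask']; ys,xs=np.nonzero(m); print(d['p'],d['bbox'],xs.mean(),ys.mean())
    g=cv2.cvtColor(w,cv2.COLOR_BGR2GRAY)[m]; print('dark frac',(g<130).mean(),(g<90).mean())
E
```

```text
wrist 0.92 [246. 104.] [400.6 296.9]
wrist 0.57 [317. 280.] [457.8 139.2]
side 0.92 [274. 196.] [467.3 151. ]
side 0.75 [281. 132.] [519.  405.6]
side 0.73 [243. 160.] [397.3 302. ]
side 0.2 [421. 240.] [792.7 -56.5]
0.91 [0.4494, 0.6302, 0.5553, 0.778] 321.1486529318542 279.77210776545166
dark frac 0.11917591125198099 0.0
0.64 [0.3069, 0.1732, 0.4609, 0.3528] 246.75955281161356 107.1516769564492
dark frac 0.02769898214583681 0.010512264308359753
0.47 [0.6152, 0.0, 0.6672, 0.0083] 413.99107142857144 1.1607142857142858
dark frac 0.03571428571428571 0.0
```

```bash
python3 - <<'E'
from h import *
T=wpose(); w=cv2.imread('pics/w6.png')
# top face (z=48) bright region inside the mask of C, and whole mask
d=[q for q in nets.masks_of('wrist','cassette1') if q['bbox'][1]>.55][0]; m=d['mask']
ys,xs=np.nonzero(m); P=np.array([at_z('wrist',p,36,T)[:2] for p in zip(xs,ys)],np.float32); print(cv2.minAreaRect(P),P.min(0),P.max(0))
cv2.imwrite('pics/m6.png',cv2.resize(w[70:320,200:400],(640,800))[:,:] if 0 else cv2.resize(w[60:330,190:400],(467,600),interpolation=cv2.INTER_CUBIC))
mm=nets.masks_of('side','mat')
E
```

```text
((458.69268798828125, 146.00213623046875), (54.5240592956543, 57.69023132324219), 89.72219848632812) [429.72995 118.63065] [487.42093 173.23843]
```

View pics/m6.png

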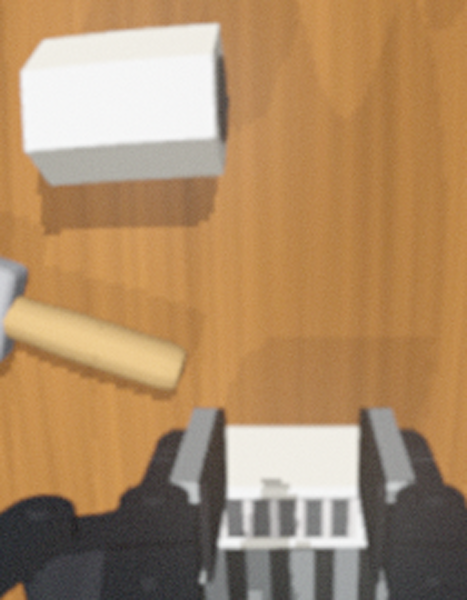

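C is vent-up at (459,143). I'll grip it by its end faces and carry it to the mat.

Request:
{"fn": "jog_arm", "kwargs": {
  "grip": [-1, -1, -1, -1, -1, -1, -1, -1, -1, -1, -1, -1],
  "slide": [
    [-0.1, -3.5, 0],
    [-0.1, -7, 0],
    [-0.1, -7, 0],
    [-0.1, -7, -2],
    [-0.1, -7, -5],
    [-0.1, -7, -8],
    [-0.1, -7, -10],
    [-0.1, -7, -11.5],
    [-0.1, -7, -12.4],
    [-0.1, -7, -12.4],
    [-0.1, -7, -12.4],
    [-0.1, -7, -12.4]
  ],
  "turn": [0, 0, 0, 0, 0, 0, 0, 0, 0, 0, 0, 0]
}}

```text
time_s: 20.98
tool_pos: [459.0, 141.6, 5.1]
orientation: [3.14, -0.0, 1.57]
contact_force: [0.9, 0.0, 0.5]
finger_gap: 85.3
grasp_force: 0.0
```

Request:
{"fn": "jog_arm", "kwargs": {
  "grip": [1, 1, 1, 1, 1, 1, 1, 1, 1, 1],
  "slide": [
    [0, 0, 0],
    [0, 0, 0],
    [0, 0, 0],
    [0, 0, 0],
    [0, 0, 0],
    [0, 0, 0],
    [0, 0, 0],
    [0, 0, 1],
    [0, 0, 4],
    [0, 0, 6]
  ],
  "turn": [0, 0, 0, 0, 0, 0, 0, 0, 0, 0],
  "force": 70
}}

```text
time_s: 21.82
tool_pos: [457.5, 141.3, 65.3]
orientation: [-3.14, 0.0, 1.57]
contact_force: [1.3, 0.1, -0.9]
finger_gap: 65.3
grasp_force: 77.8
```

Request:
{"fn": "jog_arm", "kwargs": {
  "grip": [1, 1, 1, 1, 1, 1, 1, 1, 1, 1, 1, 1],
  "slide": [
    [0, 0, 2],
    [2, -1, 2],
    [4, -2, 2],
    [6, -3.5, 2],
    [8, -5, 2],
    [10, -7, 2],
    [12, -8.5, 2],
    [14, -10, 2],
    [16, -11.5, 2],
    [18, -12.5, 2],
    [19.6, -13.4, 2],
    [19.6, -13.4, 2]
  ],
  "turn": [-0.12, -0.24, -0.36, -0.48, -0.6, -0.72, -0.84, -0.96, -1.08, -1.2, -1.32, -1.44]
}}

```text
time_s: 22.82
tool_pos: [656.4, 5.4, 84.8]
orientation: [3.141, -0.001, 0.122]
contact_force: [-0.6, -1.0, -0.4]
finger_gap: 64.9
grasp_force: 77.7
```

Request:
{"fn": "jog_arm", "kwargs": {
  "grip": [1, 1, 1, 1, 1, 1, 1, 1, 1],
  "slide": [
    [0, 0, 0],
    [0, 0, -3],
    [0, 0, -5],
    [0, 0, -6.3],
    [0, 0, -7],
    [0, 0, -7.3],
    [0, 0, -7.3],
    [0, 0, -7.3],
    [0, 0, -7.3]
  ],
  "turn": [-0.11, -0.11, -0.11, -0.11, -0.11, -0.11, -0.11, -0.11, -0.11]
}}

```text
time_s: 23.57
tool_pos: [655.3, 7.3, 12.9]
orientation: [3.141, -0.003, 0.02]
contact_force: [0.2, -0.4, -0.6]
finger_gap: 65.2
grasp_force: 77.7
```

Request:
{"fn": "jog_arm", "kwargs": {
  "grip": [1, 1, -1, -1, -1, -1, -1, -1, -1, -1, -1, -1],
  "slide": [
    [0, 0, -0.2],
    [0, 0, -0.3],
    [0, 0, -0.3],
    [0, 0, -0.3],
    [0, 0, -0.3],
    [0, 0, 1],
    [0, 0, 4],
    [0, 0, 8],
    [0, 0, 12],
    [-3, 3, 13],
    [-6, 6, 13],
    [-9, 9, 13]
  ],
  "turn": [0, 0, 0, 0, 0, 0, 0, 0, 0.12, 0.24, 0.36, 0.48]
}}

```text
time_s: 24.57
tool_pos: [567.1, 95.5, 144.6]
orientation: [3.14, -0.005, 0.504]
contact_force: [1.0, 1.1, -1.0]
finger_gap: 85.4
grasp_force: 0.0
```

Request:
{"fn": "jog_arm", "kwargs": {
  "grip": [-1, -1, -1, -1, -1, -1, -1, -1, -1, -1, -1, -1],
  "slide": [
    [-3, 3, 0],
    [-5, 6, 0],
    [-8, 9, 0],
    [-11, 12, 0],
    [-14, 15, 0],
    [-16.5, 18, 0],
    [-16.5, 20, 0],
    [-16.5, 20, 0],
    [-16.5, 20, 0],
    [-16.5, 20, 0],
    [-16.5, 20, 0],
    [-16.5, 20, 0]
  ],
  "turn": [0.12, 0.24, 0.36, 0.48, 0.6, 0.72, 0.84, 0.96, 1.07, 1.07, 1.07, 1.07]
}}

```text
time_s: 25.57
tool_pos: [401.7, 294.8, 141.8]
orientation: [3.141, -0.0, 1.567]
contact_force: [-0.1, -0.5, -0.6]
finger_gap: 85.0
grasp_force: 0.0
```

```bash
python3 - <<'E'
from h import *
T=wpose(); print(T[:3,3]); w=snap('wrist','w7.png'); s=snap('side','s7.png'); t=snap('top','t7.png')
cass('wrist',24,T);cass('side');cass('top')
for d in nets.masks_of('wrist','cassette1')[:3]:
    ys,xs=np.nonzero(d['mask']); P=np.array([at_z('wrist',p,36,T)[:2] for p in zip(xs,ys)],np.float32); print(d['p'],cv2.minAreaRect(P))
E
```

```text
[401.72021288 294.83298707 141.76422627]
wrist 0.91 [451.  68.] [517.  414.4]
wrist 0.88 [318. 200.] [399.7 294.3]
wrist 0.68 [493. 393.] [657.1  -2.9]
side 0.86 [360. 223.] [663.   21.4]
side 0.76 [244. 162.] [399.6 292.9]
side 0.63 [281. 128.] [519.9 424.4]
top 0.83 [158. 211.] [526.  408.4]
top 0.56 [315. 160.] [653.5  10.3]
top 0.56 [203. 258.] [407.9 291.9]
0.82 ((628.4853515625, 26.472747802734375), (34.620208740234375, 98.5894546508789), 32.260902404785156)
0.68 ((517.1099853515625, 412.03021240234375), (84.93989562988281, 53.22898483276367), 0.8527407646179199)
0.68 ((402.136962890625, 297.73309326171875), (69.27497863769531, 53.40251922607422), 1.4792847633361816)
```

C is on the mat at (655,8), and B is at (400,295) with its vent most likely on the bottom. I'll roll B toward +y in place, where there is free room.

Request:
{"fn": "jog_arm", "kwargs": {
  "grip": [0.3, 0.3, 0.3, 0.3, 0.3, 0.3, 0.3, 0.3, 0.3, 0.3],
  "slide": [
    [0.6, -3, 0],
    [0.6, -4.7, 0],
    [0.6, -4.7, 0],
    [0.6, -4.7, -3],
    [0.6, -4.7, -6],
    [0.6, -4.7, -9],
    [0.6, -4.7, -11.5],
    [0.6, -4.7, -13],
    [0.6, -4.7, -13.4],
    [0.6, -4.7, -13.4]
  ],
  "turn": [0, 0, 0, 0, 0, 0, 0, 0, 0, 0]
}}

```text
time_s: 26.75
tool_pos: [406.5, 247.9, 6.0]
orientation: [-3.139, 0.001, 1.57]
contact_force: [0.0, -0.9, 0.8]
finger_gap: 29.6
grasp_force: 0.0
```

Request:
{"fn": "jog_arm", "kwargs": {
  "grip": [0.3, 0.3, 0.3, 0.3, 0.3, 0.3, 0.3, 0.3, 0.3, 0.3, 0.3],
  "slide": [
    [0, 0.4, 0],
    [0, 0.7, 0],
    [0, 0.9, 0],
    [0, 1.1, 0.6],
    [0, 1.4, 1.2],
    [0, 1.8, 1.8],
    [0, 2.3, 2.4],
    [0, 2.8, 2.8],
    [0, 3.3, 3],
    [0, 3.8, 3],
    [0, 3.8, 3]
  ],
  "turn": [0, 0, 0, 0, 0, 0, 0, 0, 0, 0, 0]
}}

```text
time_s: 27.67
tool_pos: [407.7, 286.9, 37.5]
orientation: [3.141, -0.001, 1.571]
contact_force: [0.1, 0.2, 0.6]
finger_gap: 29.8
grasp_force: 0.0
```

```bash
python3 - <<'E'
from h import *
T=wpose(); w=snap('wrist','w8.png'); s=snap('side','s8.png')
cass('wrist',24,T);cass('side')
a=cv2.resize(s[100:210,215:315],(545,600),interpolation=cv2.INTER_CUBIC); b=cv2.resize(w[90:330,220:440],(250,272),interpolation=cv2.INTER_CUBIC)
c=np.zeros((600,800,3),np.uint8);c[:,:545]=a;c[:272,545:795]=b;cv2.imwrite('pics/m8.png',c)
E
```

```text
wrist 0.62 [514.  31.] [519.  416.1]
wrist 0.57 [310. 183.] [402.4 323.6]
side 0.97 [283. 130.] [525.3 416.6]
side 0.91 [361. 224.] [663.1  17.5]
side 0.78 [240. 154.] [391.2 332.2]
```

View pics/m8.png

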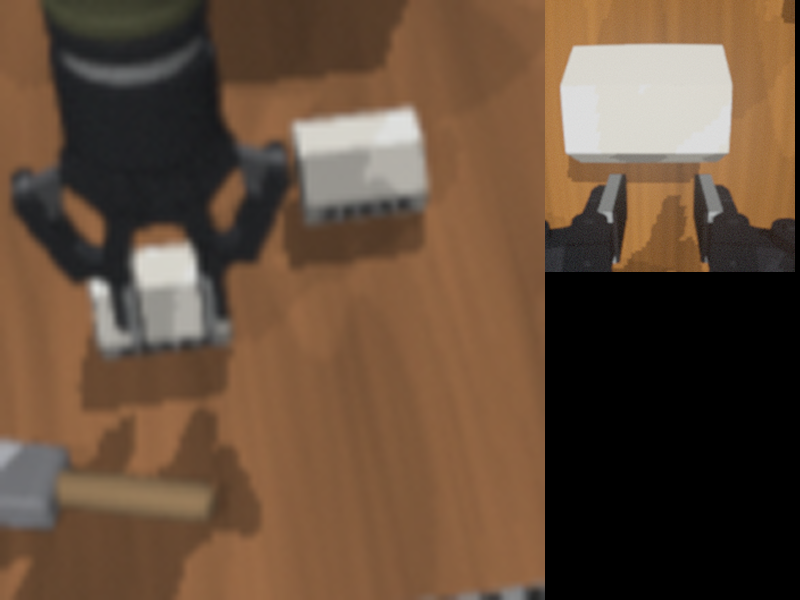

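B's vent now shows on its lower −y face, so it was on the bottom. B needs two more +y rolls.

Request:
{"fn": "jog_arm", "kwargs": {
  "grip": [0.3, 0.3, 0.3, 0.3, 0.3, 0.3, 0.3, 0.3],
  "slide": [
    [0, -1, 0],
    [0, -1.6, 0],
    [0, -1.6, -2],
    [0, -1.6, -3],
    [0, -1.6, -3],
    [0, -0.8, -3],
    [0, -0.4, -3],
    [0, -0.4, -3]
  ],
  "turn": [0, 0, 0, 0, 0, 0, 0, 0]
}}

```text
time_s: 28.53
tool_pos: [408.4, 283.3, 8.3]
orientation: [3.14, -0.001, 1.571]
contact_force: [-0.4, 0.2, 0.5]
finger_gap: 30.0
grasp_force: 0.0
```

Request:
{"fn": "jog_arm", "kwargs": {
  "grip": [0.3, 0.3, 0.3, 0.3, 0.3, 0.3, 0.3, 0.3, 0.3],
  "slide": [
    [0, 0.3, 0],
    [0, 0.5, 0.6],
    [0, 0.8, 1.2],
    [0, 1.2, 1.8],
    [0, 1.7, 2.4],
    [0, 2.2, 2.8],
    [0, 2.7, 3],
    [0, 3.2, 3],
    [0, 3.2, 3]
  ],
  "turn": [0, 0, 0, 0, 0, 0, 0, 0, 0]
}}

```text
time_s: 29.28
tool_pos: [407.7, 315.0, 37.6]
orientation: [3.141, -0.001, 1.571]
contact_force: [0.3, 0.1, 0.8]
finger_gap: 29.9
grasp_force: 0.0
```

```bash
python3 - <<'E'
from h import *
T=wpose(); w=snap('wrist','w9.png'); s=snap('side','s9.png'); cass('wrist',24,T);cass('side')
for d in nets.masks_of('side','cassette1')[:4]:
    g=cv2.cvtColor(s,cv2.COLOR_BGR2GRAY)[d['mask']]; print(d['p'],np.array(d['bbox'])*[640,400,640,400],'dark',(g<110).mean().round(3))
E
```

```text
wrist 0.89 [514.  79.] [517.9 414.4]
wrist 0.56 [308. 181.] [401.4 352.8]
side 0.68 [281. 130.] [519.3 416.3]
side 0.68 [239. 145.] [392.  371.5]
side 0.67 [359. 223.] [659.2  20.6]
side 0.62 [227. 191.] [346.8 191.7]
0.75 [228.48  136.32  256.128 159.   ] dark 0.408
0.66 [347.072 206.88  374.528 244.08 ] dark 0.149
```

Request:
{"fn": "jog_arm", "kwargs": {
  "grip": [0.3, 0.3, 0.3, 0.3, 0.3, 0.3, 0.3, 0.3],
  "slide": [
    [0, -1, 0],
    [0, -1.6, 0],
    [0, -1.6, -2],
    [0, -1.6, -3],
    [0, -1.6, -3],
    [0, -0.8, -3],
    [0, -0.4, -3],
    [0, -0.4, -3]
  ],
  "turn": [0, 0, 0, 0, 0, 0, 0, 0]
}}

```text
time_s: 30.2
tool_pos: [408.4, 311.3, 8.3]
orientation: [3.14, -0.001, 1.571]
contact_force: [0.5, -0.2, -0.2]
finger_gap: 29.9
grasp_force: 0.0
```

Request:
{"fn": "jog_arm", "kwargs": {
  "grip": [0.3, 0.3, 0.3, 0.3, 0.3, 0.3, 0.3, 0.3, 0.3, 0.3, -1, -1],
  "slide": [
    [0, 0.3, 0],
    [0, 0.5, 0.6],
    [0, 0.8, 1.2],
    [0, 1.2, 1.8],
    [0, 1.7, 2.4],
    [0, 2.2, 2.8],
    [0, 2.7, 3],
    [0, 3.2, 3],
    [0, 3.2, 3],
    [0, 1, 6],
    [0, 0, 10],
    [0, 0, 12]
  ],
  "turn": [0, 0, 0, 0, 0, 0, 0, 0, 0, 0, 0, 0]
}}

```text
time_s: 31.2
tool_pos: [408.3, 309.2, 129.8]
orientation: [3.14, -0.0, 1.569]
contact_force: [1.5, 0.2, 0.9]
finger_gap: 52.9
grasp_force: 0.0
```

```bash
python3 - <<'E'
from h import *
T=wpose(); print(T[:3,3]);w=snap('wrist','w10.png'); s=snap('side','s10.png'); cass('wrist',24,T);cass('side')
for d in nets.masks_of('wrist','cassette1')[:4]:
    ys,xs=np.nonzero(d['mask']); P=np.array([at_z('wrist',p,36,T)[:2] for p in zip(xs,ys)],np.float32); print(d['p'],cv2.minAreaRect(P))
    g=cv2.cvtColor(w,cv2.COLOR_BGR2GRAY); q=(d['mask']&(g<130)); ys,xs=np.nonzero(q)
    if len(xs): print('dark',q.sum()/d['mask'].sum(),at_z('wrist',(xs.mean(),ys.mean()),48,T)[:2])
E
```

```text
[408.28590665 309.19603925 129.83384594]
wrist 0.82 [311. 115.] [401.4 382.3]
wrist 0.61 [452.  80.] [518.4 416.3]
side 0.83 [282. 130.] [523.3 413.6]
side 0.7 [242. 142.] [401.8 384. ]
side 0.59 [362. 225.] [664.7  15.6]
side 0.39 [224. 191.] [339.8 192.6]
0.6 ((516.8637084960938, 412.465087890625), (84.43490600585938, 53.83256912231445), 1.207000732421875)
dark 0.08742774566473989 [477.56279307 409.20649533]
0.57 ((402.53485107421875, 379.8943786621094), (72.32508850097656, 53.07612991333008), 0.20972692966461182)
dark 0.0071231989638983325 [405.75852736 380.07046063]
```

```bash
python3 - <<'E'
from h import *
T=wpose(); w=cv2.cvtColor(cv2.imread('pics/w10.png'),cv2.COLOR_BGR2GRAY)
for y in (366,373,380,387,395):
    px=proj('wrist',[[x,y,48] for x in range(372,435,3)],T); print(y,[int(w[int(round(v)),int(round(u))]) for u,v in px])
s=cv2.cvtColor(cv2.imread('pics/s10.png'),cv2.COLOR_BGR2GRAY)
for y in (370,380,390):
    px=proj('side',[[x,y,48] for x in range(372,435,3)],T); print('s',y,[int(s[int(round(v)),int(round(u))]) for u,v in px])
E
```

```text
366 [190, 186, 186, 187, 184, 212, 210, 210, 210, 205, 207, 203, 204, 203, 204, 207, 210, 208, 211, 214, 185]
373 [244, 232, 162, 133, 165, 224, 132, 140, 235, 140, 135, 228, 161, 133, 162, 204, 134, 136, 233, 243, 241]
380 [243, 238, 160, 131, 171, 226, 129, 145, 236, 139, 136, 231, 164, 133, 166, 203, 136, 130, 225, 243, 243]
387 [244, 238, 201, 130, 175, 229, 132, 144, 237, 135, 133, 231, 165, 135, 170, 214, 132, 127, 226, 242, 241]
395 [237, 235, 236, 237, 236, 235, 237, 236, 236, 236, 237, 237, 237, 236, 236, 237, 236, 236, 236, 235, 234]
s 370 [208, 203, 188, 188, 198, 197, 196, 170, 186, 172, 172, 184, 198, 196, 195, 193, 178, 175, 185, 205, 204]
s 380 [211, 194, 166, 106, 116, 147, 121, 96, 126, 158, 102, 110, 148, 103, 125, 159, 104, 114, 170, 210, 211]
s 390 [214, 203, 162, 108, 177, 188, 154, 138, 160, 158, 117, 133, 184, 171, 153, 163, 162, 133, 143, 207, 201]
```

The bar pattern is on top, so B is vent-up at (402,380). I'll pick it up and place it at mat x ≈ 557.

Request:
{"fn": "jog_arm", "kwargs": {
  "grip": [-1, -1, -1, -1, -1, -1, -1, -1, -1, -1, -1, -1],
  "slide": [
    [-0.6, 3.5, 0],
    [-0.6, 7, 0],
    [-0.6, 7, 0],
    [-0.6, 7, -2],
    [-0.6, 7, -5],
    [-0.6, 7, -8],
    [-0.6, 7, -10],
    [-0.6, 7, -11.5],
    [-0.6, 7, -12.3],
    [-0.6, 7, -12.3],
    [-0.6, 7, -12.3],
    [-0.6, 7, -12.3]
  ],
  "turn": [0, 0, 0, 0, 0, 0, 0, 0, 0, 0, 0, 0]
}}

```text
time_s: 32.45
tool_pos: [402.1, 380.4, 5.1]
orientation: [3.141, -0.001, 1.57]
contact_force: [-0.2, 0.6, 0.7]
finger_gap: 85.6
grasp_force: 0.0
```

Request:
{"fn": "jog_arm", "kwargs": {
  "grip": [1, 1, 1, 1, 1, 1, 1, 1, 1, 1],
  "slide": [
    [0, 0, 0],
    [0, 0, 0],
    [0, 0, 0],
    [0, 0, 0],
    [0, 0, 0],
    [0, 0, 0],
    [0, 0, 0],
    [0, 0, 1],
    [0, 0, 4],
    [0, 0, 6]
  ],
  "turn": [0, 0, 0, 0, 0, 0, 0, 0, 0, 0],
  "force": 70
}}

```text
time_s: 33.28
tool_pos: [401.0, 379.5, 65.2]
orientation: [-3.14, 0.001, 1.57]
contact_force: [0.7, 0.6, 0.1]
finger_gap: 65.3
grasp_force: 77.8
```

Request:
{"fn": "jog_arm", "kwargs": {
  "grip": [1, 1, 1, 1, 1, 1, 1, 1, 1, 1, 1, 1],
  "slide": [
    [0, 0, 2],
    [1.5, -3.5, 2],
    [3, -7, 2],
    [4.5, -10.5, 2],
    [6, -14, 2],
    [7.5, -17.5, 2],
    [9, -21, 2],
    [10.5, -25, 2],
    [12, -28.5, 2],
    [13.5, -32, 2],
    [15, -35.5, 2],
    [15.5, -37.2, 2]
  ],
  "turn": [-0.12, -0.24, -0.36, -0.48, -0.6, -0.72, -0.84, -0.96, -1.08, -1.2, -1.32, -1.44]
}}

```text
time_s: 34.28
tool_pos: [557.8, 4.3, 84.9]
orientation: [3.14, -0.001, 0.121]
contact_force: [0.2, 0.6, -0.6]
finger_gap: 65.3
grasp_force: 77.8
```

Request:
{"fn": "jog_arm", "kwargs": {
  "grip": [1, 1, 1, 1, 1, 1, 1, 1, 1, 1],
  "slide": [
    [0, 0, 0],
    [0, 0, 0],
    [0, 0, -3],
    [0, 0, -5],
    [0, 0, -6.3],
    [0, 0, -7],
    [0, 0, -7.3],
    [0, 0, -7.3],
    [0, 0, -7.3],
    [0, 0, -7.3]
  ],
  "turn": [-0.11, -0.11, -0.11, -0.11, -0.11, -0.11, -0.11, -0.11, -0.11, -0.11]
}}

```text
time_s: 35.12
tool_pos: [557.7, 8.0, 12.6]
orientation: [3.141, -0.002, 0.02]
contact_force: [-0.4, 0.0, -0.7]
finger_gap: 65.4
grasp_force: 77.9
```

Request:
{"fn": "jog_arm", "kwargs": {
  "grip": [1, 1, -1, -1, -1, -1, -1, -1, -1, -1, -1, -1],
  "slide": [
    [0, 0, -0.2],
    [0, 0, -0.3],
    [0, 0, -0.3],
    [0, 0, -0.3],
    [0, 0, -0.3],
    [0, 0, 1],
    [0, 0, 4],
    [0, 0, 8],
    [0, 0, 12],
    [-1, 3, 13],
    [-2, 6, 13],
    [-3, 10, 13]
  ],
  "turn": [0, 0, 0, 0, 0, 0, 0, 0, 0.12, 0.24, 0.36, 0.48]
}}

```text
time_s: 36.12
tool_pos: [527.7, 107.9, 144.7]
orientation: [3.139, -0.005, 0.503]
contact_force: [0.2, -0.1, -1.4]
finger_gap: 85.1
grasp_force: 0.0
```

Request:
{"fn": "jog_arm", "kwargs": {
  "grip": [0.3, 0.3, 0.3, 0.3, 0.3, 0.3, 0.3, 0.3, 0.3, 0.3, 0.3, 0.3],
  "slide": [
    [0, 4, 0],
    [0, 8, 0],
    [-0.4, 12, 0],
    [-0.8, 16, 0],
    [-0.8, 20, 0],
    [-0.8, 24, 0],
    [-0.8, 25, 0],
    [-0.8, 25, 0],
    [-0.8, 25, 0],
    [-0.8, 25, 0],
    [-0.8, 25, 0],
    [-0.8, 25, 0]
  ],
  "turn": [0.12, 0.24, 0.36, 0.48, 0.6, 0.72, 0.84, 0.96, 1.07, 1.07, 1.07, 1.07]
}}

```text
time_s: 37.12
tool_pos: [518.7, 357.8, 141.8]
orientation: [3.141, -0.0, 1.567]
contact_force: [0.8, 0.3, 0.5]
finger_gap: 29.9
grasp_force: 0.0
```

```bash
python3 - <<'E'
from h import *
T=wpose(); print(T[:3,3]);w=snap('wrist','w11.png'); s=snap('side','s11.png');snap('top','t11.png'); cass('wrist',24,T);cass('side');cass('top')
for d in nets.masks_of('wrist','cassette1')[:2]:
    ys,xs=np.nonzero(d['mask']); P=np.array([at_z('wrist',p,36,T)[:2] for p in zip(xs,ys)],np.float32); print(d['p'],cv2.minAreaRect(P))
E
```

```text
[518.67923915 357.78613366 141.84917469]
wrist 0.92 [322. 132.] [520.1 416.6]
side 0.95 [281. 132.] [517.6 407. ]
side 0.59 [360. 225.] [661.   15.7]
side 0.58 [317. 234.] [552.    7.6]
top 0.7 [317. 201.] [549.1   6.2]
top 0.58 [314. 159.] [655.6  12.2]
top 0.54 [158. 210.] [528.1 408.7]
0.83 ((518.1076049804688, 414.90106201171875), (69.8154296875, 53.802696228027344), 2.046584367752075)
```

Request:
{"fn": "jog_arm", "kwargs": {
  "grip": [0.3, 0.3, 0.3, 0.3, 0.3, 0.3, 0.3, 0.3, 0.3],
  "slide": [
    [0, 0, -3],
    [0, 0, -6],
    [0, 0, -9],
    [0, 0, -11.5],
    [0, 0, -13],
    [0, 0, -13.4],
    [0, 0.6, -13.4],
    [0, 1.2, -13.4],
    [0, 1.4, -13.4]
  ],
  "turn": [0.02, 0.02, 0.02, 0.02, 0.02, 0.02, 0.02, 0.02, 0.02]
}}

```text
time_s: 38.22
tool_pos: [520.3, 374.0, 9.9]
orientation: [3.138, -0.003, 1.59]
contact_force: [-0.1, 0.1, 0.8]
finger_gap: 29.8
grasp_force: 0.0
```

Request:
{"fn": "jog_arm", "kwargs": {
  "grip": [0.3, 0.3, 0.3, 0.3, 0.3, 0.3, 0.3, 0.3, 0.3, 0.3],
  "slide": [
    [0, 0.3, 0],
    [0, 0.5, 0],
    [0, 0.7, 0.6],
    [0, 1, 1.2],
    [0, 1.4, 1.8],
    [0, 1.9, 2.4],
    [0, 2.4, 2.8],
    [0, 2.9, 3],
    [0, 3.3, 3],
    [0, 3.3, 3]
  ],
  "turn": [0, 0, 0, 0, 0, 0, 0, 0, 0, 0]
}}

```text
time_s: 39.05
tool_pos: [518.6, 406.0, 37.5]
orientation: [3.141, -0.0, 1.591]
contact_force: [0.2, 0.0, -1.1]
finger_gap: 30.0
grasp_force: 0.0
```

```bash
python3 - <<'E'
from h import *
T=wpose(); print(T[:3,3]);w=snap('wrist','w12.png'); snap('side','s12.png'); cass('wrist',24,T);cass('side')
E
```

```text
[518.55274427 405.95720562  37.49926765]
wrist 0.81 [318. 183.] [516.9 442.6]
side 0.82 [364. 225.] [669.3  14.1]
side 0.67 [282. 126.] [524.5 434.9]
side 0.67 [317. 230.] [554.3  20.1]
```

Request:
{"fn": "jog_arm", "kwargs": {
  "grip": [0.3, 0.3, 0.3, 0.3, 0.3, 0.3, 0.3, 0.3],
  "slide": [
    [0, -1, 0],
    [0, -1.6, 0],
    [0, -1.6, -2],
    [0, -1.6, -3],
    [0, -1.6, -3],
    [0, -0.8, -3],
    [0, -0.4, -3],
    [0, -0.4, -3]
  ],
  "turn": [0, 0, 0, 0, 0, 0, 0, 0]
}}

```text
time_s: 39.92
tool_pos: [519.2, 402.5, 8.4]
orientation: [3.14, -0.001, 1.591]
contact_force: [0.2, -0.2, 0.5]
finger_gap: 30.2
grasp_force: 0.0
```

Request:
{"fn": "jog_arm", "kwargs": {
  "grip": [0.3, 0.3, 0.3, 0.3, 0.3, 0.3, 0.3, 0.3, 0.3, 0.3, -1, -1],
  "slide": [
    [0, 0.3, 0],
    [0, 0.5, 0.6],
    [0, 0.8, 1.2],
    [0, 1.2, 1.8],
    [0, 1.7, 2.4],
    [0, 2.2, 2.8],
    [0, 2.7, 3],
    [0, 3.2, 3],
    [0, 3.2, 3],
    [0, 1, 6],
    [0, 0, 10],
    [0, 0, 12]
  ],
  "turn": [0, 0, 0, 0, 0, 0, 0, 0, 0, 0, 0, 0]
}}

```text
time_s: 40.92
tool_pos: [519.5, 400.0, 130.1]
orientation: [3.14, -0.0, 1.589]
contact_force: [0.8, 1.9, 1.3]
finger_gap: 53.1
grasp_force: 0.0
```

```bash
python3 - <<'E'
from h import *
T=wpose(); print(T[:3,3]);im=snap('wrist','w13.png'); w=cv2.cvtColor(im,cv2.COLOR_BGR2GRAY); cass('wrist',24,T)
for d in nets.masks_of('wrist','cassette1')[:2]:
    ys,xs=np.nonzero(d['mask']); P=np.array([at_z('wrist',p,36,T)[:2] for p in zip(xs,ys)],np.float32); print(d['p'],cv2.minAreaRect(P))
for y in (455,462,470,477,485):
    px=proj('wrist',[[x,y,48] for x in range(480,560,4)],T); print(y,[int(w[int(round(v)),int(round(u))]) for u,v in px])
E
```

```text
[519.46043854 400.01893102 130.12808754]
wrist 0.9 [319. 113.] [517.  474.3]
455 [132, 137, 173, 175, 175, 174, 174, 175, 177, 175, 175, 174, 175, 175, 173, 177, 176, 175, 154, 149]
462 [140, 210, 245, 244, 238, 240, 241, 242, 245, 243, 241, 245, 245, 245, 245, 245, 245, 245, 157, 151]
470 [157, 227, 246, 236, 134, 197, 188, 135, 236, 136, 191, 189, 134, 236, 130, 140, 240, 245, 145, 143]
477 [156, 221, 245, 235, 132, 192, 187, 134, 236, 134, 192, 186, 137, 240, 126, 175, 239, 243, 149, 143]
485 [156, 230, 244, 244, 245, 245, 245, 245, 245, 245, 244, 245, 246, 245, 243, 242, 244, 243, 143, 144]
```

A is vent-up at (517,472). I'll pick it up and place it at mat x ≈ 460.

Request:
{"fn": "jog_arm", "kwargs": {
  "grip": [-1, -1, -1, -1, -1, -1, -1, -1, -1, -1, -1, -1],
  "slide": [
    [-0.2, 3.5, 0],
    [-0.2, 7.2, 0],
    [-0.2, 7.2, 0],
    [-0.2, 7.2, -2],
    [-0.2, 7.2, -5],
    [-0.2, 7.2, -8],
    [-0.2, 7.2, -10],
    [-0.2, 7.2, -11.5],
    [-0.2, 7.2, -12.3],
    [-0.2, 7.2, -12.3],
    [-0.2, 7.2, -12.3],
    [-0.2, 7.2, -12.3]
  ],
  "turn": [0, 0, 0, 0, 0, 0, 0, 0, 0, 0, 0, 0]
}}

```text
time_s: 42.07
tool_pos: [517.7, 473.8, 6.1]
orientation: [3.139, -0.002, 1.59]
contact_force: [0.3, -0.2, 1.0]
finger_gap: 85.2
grasp_force: 0.0
```

Request:
{"fn": "jog_arm", "kwargs": {
  "grip": [1, 1, 1, 1, 1, 1, 1, 1, 1, 1],
  "slide": [
    [0, 0, 0],
    [0, 0, 0],
    [0, 0, 0],
    [0, 0, 0],
    [0, 0, 0],
    [0, 0, 0],
    [0, 0, 0],
    [0, 0, 1],
    [0, 0, 4],
    [0, 0, 6]
  ],
  "turn": [0, 0, 0, 0, 0, 0, 0, 0, 0, 0],
  "force": 70
}}

```text
time_s: 42.9
tool_pos: [515.9, 472.5, 64.8]
orientation: [-3.14, 0.001, 1.59]
contact_force: [0.6, 0.6, -0.1]
finger_gap: 65.3
grasp_force: 77.7
```

Request:
{"fn": "jog_arm", "kwargs": {
  "grip": [1, 1, 1, 1, 1, 1, 1, 1, 1, 1, 1, 1],
  "slide": [
    [0, 0, 2],
    [-0.5, -3, 3],
    [-1, -7, 3],
    [-1.5, -11, 3],
    [-2, -15, 3],
    [-2.5, -19, 3],
    [-3, -23, 3],
    [-3.5, -27, 3],
    [-4, -31, 3],
    [-4.5, -35, 3],
    [-5, -39, 3],
    [-5.5, -43, 3]
  ],
  "turn": [-0.12, -0.24, -0.36, -0.48, -0.6, -0.72, -0.84, -0.96, -1.08, -1.2, -1.32, -1.44]
}}

```text
time_s: 43.9
tool_pos: [460.4, 41.3, 94.4]
orientation: [3.141, 0.0, 0.144]
contact_force: [0.1, -0.5, -1.0]
finger_gap: 65.5
grasp_force: 77.7
```

Request:
{"fn": "jog_arm", "kwargs": {
  "grip": [1, 1, 1, 1, 1, 1, 1, 1, 1, 1, 1],
  "slide": [
    [-0.3, -3.5, 0],
    [-0.3, -3.5, 0],
    [-0.3, -3.5, 0],
    [-0.3, -3.5, -3],
    [-0.3, -3.5, -5.5],
    [-0.3, -3.5, -7.3],
    [-0.3, -3.5, -8],
    [-0.3, -3.5, -8.3],
    [-0.3, -3.5, -8.3],
    [-0.3, -3.5, -8.3],
    [-0.3, -3.5, -8.3]
  ],
  "turn": [-0.12, -0.13, -0.13, -0.13, -0.13, -0.13, -0.13, -0.13, -0.13, -0.13, -0.13]
}}

```text
time_s: 44.82
tool_pos: [459.3, 8.5, 12.1]
orientation: [3.141, -0.002, 0.021]
contact_force: [0.6, -0.1, -0.7]
finger_gap: 65.2
grasp_force: 77.9
```

Request:
{"fn": "jog_arm", "kwargs": {
  "grip": [1, 1, -1, -1, -1, -1, -1, -1, -1, -1, -1, -1],
  "slide": [
    [0, 0, -0.2],
    [0, 0, -0.3],
    [0, 0, -0.3],
    [0, 0, -0.3],
    [0, 0, -0.3],
    [0, 0, 1],
    [0, 0, 4],
    [0, 0, 8],
    [0, 0, 12],
    [0, 0, 16],
    [0, -4, 20],
    [0, -8, 22]
  ],
  "turn": [0, 0, 0, 0, 0, 0, 0, 0, 0, 0, 0, 0]
}}

```text
time_s: 45.82
tool_pos: [459.7, -56.7, 226.5]
orientation: [3.141, -0.006, 0.024]
contact_force: [1.5, -0.1, -0.8]
finger_gap: 85.3
grasp_force: 0.0
```

Request:
{"fn": "jog_arm", "kwargs": {
  "grip": [-1, -1, -1, -1],
  "slide": [
    [0, -3, 0],
    [0, -3, 0],
    [0, -3, 0],
    [0, -3, 0]
  ],
  "turn": [0, 0, 0, 0]
}}

```text
time_s: 46.15
tool_pos: [458.1, -86.8, 221.5]
orientation: [-3.141, 0.001, 0.019]
contact_force: [-0.2, -1.3, -0.6]
finger_gap: 85.5
grasp_force: 0.0
```

```bash
python3 - <<'E'
from h import *
T=wpose(); print(T[:3,3]);w=snap('wrist','w14.png'); s=snap('side','s14.png');t=snap('top','t14.png')
cass('wrist',28.5,T);cass('top',28.5)
for n in('wrist','side','top'):
  for d in nets.tip_of(n,'switch_tip')[:2]:
    p=np.array(d['position'])*[640,400]; print(n,d['p'],p,at_z(n,p,95,T)[:2])
for d in nets.masks_of('top','cassette1')[:4]:
    ys,xs=np.nonzero(d['mask']); P=np.array([at_z('top',p,40,T)[:2] for p in zip(xs,ys)],np.float32); print(d['p'],cv2.minAreaRect(P))
a=cv2.resize(w,(640,400)); b=cv2.resize(s[190:380,230:440],(221,200)); c=cv2.resize(t[100:300,240:520],(280,200)) 
o=np.zeros((600,640,3),np.uint8); o[:400]=a;o[400:,:221]=b;o[400:,221:501]=c;cv2.imwrite('pics/m14.png',o)
E
```

```text
[458.10256197 -86.81764862 221.52710278]
wrist 0.88 [240.  10.] [654.8   6.9]
wrist 0.84 [239. 182.] [456.9   5.7]
wrist 0.77 [236.  89.] [562.3   7.7]
top 0.85 [314. 160.] [651.9  11.3]
top 0.73 [316. 234.] [463.9   7.4]
top 0.61 [318. 198.] [556.3   3.4]
top 0.39 [233. 286.] [338.  214.8]
side 0.68 [390.528 292.12 ] [ 657.3541432  -219.90102339]
0.8 ((457.3672790527344, 7.391353607177734), (66.65950775146484, 54.125850677490234), 89.67656707763672)
0.76 ((555.596435546875, 7.801507949829102), (65.13300323486328, 52.81035614013672), 89.62751770019531)
0.64 ((652.154541015625, 7.064048767089844), (65.8250503540039, 53.94331741333008), 89.5798110961914)
```

View pics/m14.png

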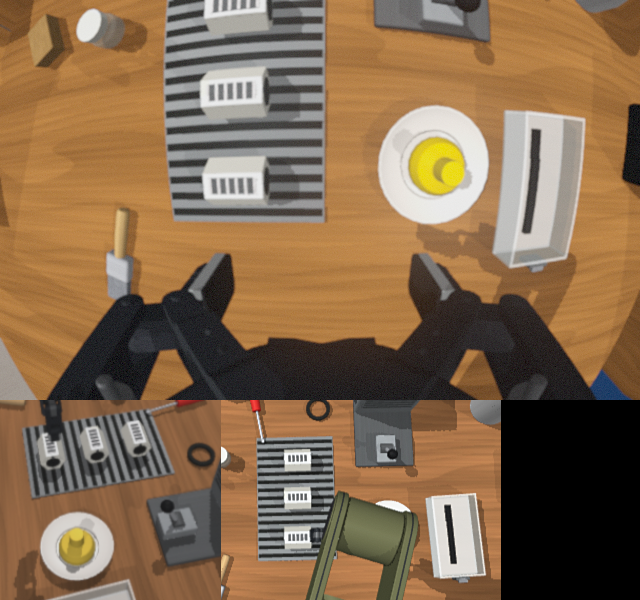

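All three cassettes lie vent-up on the mat, at x ≈ 457, 556 and 652. The cap is in the saucer and the spudger in the bin. Now I'll work out the switch geometry.

```bash
python3 - <<'E'
from h import *
np.set_printoptions(precision=1,suppress=True)
T=wpose()
print('ball top0',at_z('top',(411,154),95),'side',at_z('side',(389,291),95))
print('block top0',at_z('top',(405,146),37))
for q in((376,166),(433,166)): print('base',at_z('top',q,10))
for q in((435,275),(470,325),(460,318)): print('housing front bottom side0',at_z('side',q,12))
for q in((380,104),(437,104)): print('housing top?',at_z('top',q,150),at_z('top',q,12))
from scipy.optimize import least_squares
# triangulate ball
o1,d1=ray('top',(411,154));o2,d2=ray('side',(389,291));A=np.array([d1,-d2]).T;s=np.linalg.lstsq(A,o2-o1,rcond=None)[0];print(o1+d1*s[0],o2+d2*s[1])
E
```

```text
ball top0 [ 652.7 -219.8   95. ] side [ 655.1 -216.9   95. ]
block top0 [ 685.8 -219.1   37. ]
base [ 639.8 -148.4   10. ]
base [ 638.7 -295.7   10. ]
housing front bottom side0 [ 794.4 -149.3   12. ]
housing front bottom side0 [ 821.9 -279.7   12. ]
housing front bottom side0 [ 807.8 -260.7   12. ]
housing top? [ 758.4 -139.8  150. ] [ 804.8 -162.7   12. ]
housing top? [ 757.2 -270.2  150. ] [ 803.5 -312.2   12. ]
[ 651.9 -219.    98.6] [ 653.9 -219.2   99.1]
```

Request:
{"fn": "jog_arm", "kwargs": {
  "grip": [1, 1, 1, 1, 1, 1, 1, 1, 1, 1, 1, 1],
  "slide": [
    [3, -3, 0],
    [6, -6, -2],
    [9, -9, -4],
    [12, -12, -7],
    [14.2, -13.2, -7],
    [14.2, -13.2, -10],
    [14.2, -13.2, -13],
    [14.2, -13.2, -14],
    [14.2, -13.2, -14],
    [15.2, -13.2, -14],
    [16.2, -13.2, -14],
    [17, -13.2, -14]
  ],
  "turn": [0, 0, 0, 0, 0, 0, 0, 0, 0, 0, 0, 0]
}}

```text
time_s: 47.6
tool_pos: [631.3, -219.6, 85.7]
orientation: [3.139, -0.005, 0.02]
contact_force: [-2.5, -0.3, 1.3]
finger_gap: 0.0
grasp_force: 1.1
```

Request:
{"fn": "jog_arm", "kwargs": {
  "grip": [1, 1, 1, 1, 1, 1, 1, 1, 1],
  "slide": [
    [1, 0, 0],
    [2, 0, 0],
    [3, 0, 0],
    [4, 0, 0],
    [5, 0, 0],
    [5.6, 0, 0],
    [6, 0, 0],
    [6.3, 0, 0],
    [6.3, 0, 0]
  ],
  "turn": [0, 0, 0, 0, 0, 0, 0, 0, 0]
}}

```text
time_s: 48.35
tool_pos: [691.3, -219.0, 81.6]
orientation: [-3.141, 0.002, 0.02]
contact_force: [-1.5, 0.1, -1.9]
finger_gap: -0.2
grasp_force: 0.7
```

Request:
{"fn": "jog_arm", "kwargs": {
  "grip": [1, 1, 1, 1],
  "slide": [
    [0.2, 0, 0],
    [0.4, 0, 0],
    [0.5, 0, 0],
    [0.5, 0, 0]
  ],
  "turn": [0, 0, 0, 0]
}}

```text
time_s: 48.68
tool_pos: [691.8, -219.0, 81.4]
orientation: [-3.139, 0.012, 0.02]
contact_force: [-16.7, 1.4, 5.8]
finger_gap: 0.1
grasp_force: 8.3
```

The push has hit the stop: 17 N and no further travel. I'll back off and verify.

Request:
{"fn": "jog_arm", "kwargs": {
  "grip": [1, 1, 1, 1, 1, 1, 1, 1, 1, 1, 1, 1],
  "slide": [
    [-1, 0, 0],
    [-3, 0, 0],
    [-5, 0, 2],
    [-7, 0, 5],
    [-10, 0, 9],
    [-13, 0, 12],
    [-16, 0, 14],
    [-20, -4, 15],
    [-24, -8, 15],
    [-26, -12, 15],
    [-26, -14, 15],
    [-26, -14, 15]
  ],
  "turn": [0, 0, 0, 0, 0, 0, 0, 0, 0, 0, 0, 0]
}}

```text
time_s: 49.68
tool_pos: [434.4, -363.3, 233.7]
orientation: [3.137, -0.002, 0.015]
contact_force: [0.3, 0.6, -0.3]
finger_gap: -0.3
grasp_force: 0.0
```

```bash
python3 - <<'E'
from h import *
T=wpose(); w=snap('wrist','w15.png'); s=snap('side','s15.png');t=snap('top','t15.png')
for n in('wrist','side','top'):
  for d in nets.tip_of(n,'switch_tip')[:1]:
    p=np.array(d['position'])*[640,400]; print(n,d['p'],p,at_z(n,p,95,T)[:2])
cass('top',28.5)
a=cv2.resize(s[130:380,200:480],(504,450)); c=cv2.resize(t[60:290,200:520],(296,213)); b=cv2.resize(w,(296,185))
o=np.zeros((450,800,3),np.uint8); o[:,:504]=a;o[:213,504:]=c;o[213:398,504:]=b;cv2.imwrite('pics/m15.png',o)
E
```

```text
side 0.73 [419.2 286.2] [ 717.993593   -217.53251726]
top 0.52 [410.304 127.2  ] [ 718.48142591 -220.38215048]
top 0.69 [319. 198.] [554.9  -0.9]
top 0.57 [316. 235.] [461.5   7.3]
top 0.56 [315. 159.] [655.7   9. ]
```

View pics/m15.png

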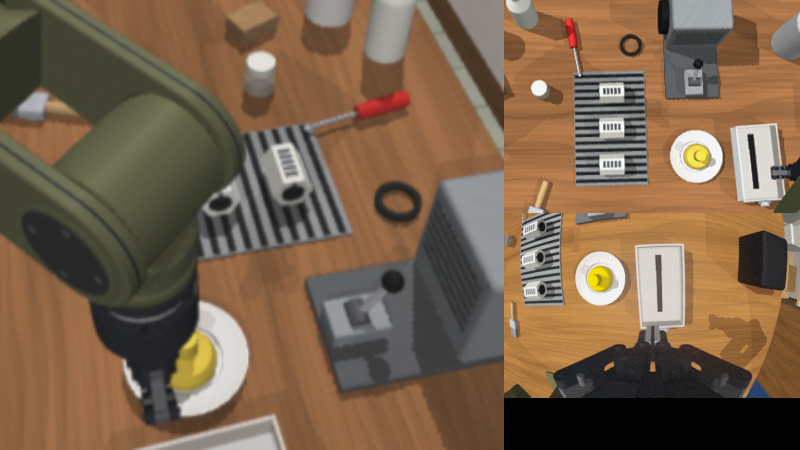

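The ball is now at x ≈ 718 against the expected 720, so the lever is fully over. Everything else is in place, so I'm handing in.

```bash
python3 -c "
from h import *
print(r.sign_off())"
```

```text
the job is handed in; nothing more can be done
None
```

The job is done and handed in: the cap is in the saucer, the spudger is in the bin, all three cassettes lie vent-up across the mat well apart, and the blower lever was pushed over to its stop.

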